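# Open the dust hood safely and bring out the ring clamps

### The job

Before the dust hood is opened, check its safety trip: press the yellow test button so that the red trip lever drops, then lift the lever back up to on; and swing the steel dust cover right off the exhaust outlet. Then raise the clear sash until it stays up on its own, bring out every ring clamp and lay them flat in the black tray without piling them, and pull the sash fully shut again. Leave the bar of polishing compound in the hood and do not disturb the other tools on the bench.

Things in the scene. Friction and masses are not known exactly. Their poses are not given: they have to be found in the camera images.
- hood: Bench dust hood, one fixed machine: clear chamber and, to its right, the blue extractor module. Hood frame (mm, used in all these texts): origin on the bench under the middle of the chamber's front sill, x into the chamber (the operator stands at -x), y left, z up. The two sash rails (20 wide, at y +-210) lean back 30 deg from the sill up to z 425; clear roof at z 240 behind the sash.
- hood_floor (a point): Point on the chamber's floor at hood (100, 0, 20). Chamber inside: y -200 to 200, x from the sill (x -11 to 3, top at z 30) to the suction grille at x 220. Axes as the hood.
- hood_port (a point): Centre of the exhaust outlet on the module's deck, hood (-45, -355, 112): opening 50 diameter in a collar of 66. Deck: top z 100, x -90 to 170, y -417 to -220; behind it a filter housing 235 high. Grey trip unit on the deck: box x 43 to 117, y -401 to -251, top z 130, carrying red-tipped lever and yellow button.
- sash (a joint): Travel (m) of the clear gravity sash along hood direction (0.5, 0, 0.866): 0 shut on the sill, 0.20 fully up. Lifting takes 9 N at the bottom, less higher up. Let go below about 0.12 it slides shut by itself; from about 0.13 up friction holds it, and 1 to 4 N push it down. Its lower edge is at hood x = 0.5, z = 30 + 0.866 times the travel; at 0.19 a gripper tilted 40 deg fits under.
- sash_handle (a point): Middle of the sash's dark bar handle: round bar 14 thick, 120 long along hood y, 55 off the pane (square to it), joined to it by an arm at each end. Moves with the sash; hood (-33, 0, 83) when shut. Can be pinched from above with the fingers closing along hood x; the pane leans away behind it, 53 behind the bar's skin at its height.
- trip_lever (a joint): Angle (rad) of the trip lever about its pivot, an axis along hood y through hood (80, -290, 118): 0 = on, upright and leaning 0.2 back (to +x) on its stop; 1.35 = tripped, fallen forward (to -x). Let go between 0.15 and 0.25 it balances, beyond that it falls, below that it settles to 0. Pressing the test button trips it. Turns back with under 2 N.
- trip_lever_grip (a point): Centre of the lever's red crossbar handle: cylinder 18 thick, 30 long along hood y, 90 from the pivot. On: hood (98, -290, 206); tripped: (-2, -290, 155). Moves with the lever.
- test_button (a joint): Travel (m) of the yellow test button, straight down: 0 out, 0.006 fully in; sprung, 1.5 N to start, about 4.5 N fully in. The lever trips at about 3 to 4 mm.
- test_button_top (a point): Centre of the top face of the yellow test button, 28 diameter, 16 above the trip unit's top: hood (63, -363, 146). Moves with it.
- port_cover (a joint): Angle (rad) of the steel dust cover about its upright pin at hood (-5, -390), counter-clockwise from above: 0 = its disc (74 diameter, centre 53 from the pin, top at z 119) centred over the outlet, 1.25 = just clear of the opening, 1.9 = stop. It swings out over the module's right edge and stays where it is left (0.04 N m of friction). Starts at 0 to 0.3.
- port_cover_knob (a point): On the cover's round upright black knob, 16 diameter, z 118 to 146; this point is on its axis, 2 below its top, 74 from the pin. Moves with the cover.
- rouge: Dark red bar of polishing compound, 30 x 100 x 28 (x, y, z), 300 g, origin under its centre; lies across the back of the chamber and stays in the hood.
- tray: Black shallow tray, fixed, 225 (its x) by 265 (its y) outside, 26 high, walls and floor 5 thick; origin under its centre on the bench. Its x points roughly away from the robot. Room for three clamps side by side, each along its x.
- clamp1: Wooden ring clamp, 130 long (x) x 22 wide (y) x 22 thick (z), about 80 g; origin at its very centre. Brass band round its middle; dark jaws with a small gold ring (15 beyond the jaws, look only) at the +x end, pale wedge at -x. Starts flat on the chamber's floor, its length roughly into the hood (+x inward). May be absent.
- clamp2: Wooden ring clamp, 130 long (x) x 22 wide (y) x 22 thick (z), about 80 g; origin at its very centre. Brass band round its middle; dark jaws with a small gold ring (15 beyond the jaws, look only) at the +x end, pale wedge at -x. Starts flat on the chamber's floor, its length roughly into the hood (+x inward). May be absent.
- clamp3: Wooden ring clamp, 130 long (x) x 22 wide (y) x 22 thick (z), about 80 g; origin at its very centre. Brass band round its middle; dark jaws with a small gold ring (15 beyond the jaws, look only) at the +x end, pale wedge at -x. Starts flat on the chamber's floor, its length roughly into the hood (+x inward). May be absent.
- bench_block: Steel bench block, 75 x 75 x 20; a bystander, loose, origin under its middle.
- bur_stand: Blue stand of burs, 60 x 120 x 70 high; a bystander, loose, origin under its middle.
- parts_bin: Empty black parts bin, 170 x 110 x 75; a bystander, loose, origin under its middle.
- mandrel_stand: Upright tapered ring mandrel on a round base, 90 diameter, 230 high; a bystander, loose, origin under its middle.
- third_hand: Third-hand soldering stand, 90 x 60 base, crossbar 108 high; a bystander, loose, origin under its middle.
- pliers: Pliers with red handles, 175 long; a bystander, loose, origin under its middle.
- oil_jar: Small amber jar, 56 diameter, 85 high; a bystander, loose, origin under its middle.

How it is judged:
By the outcome, as a careful person would: the job done as asked, in the order asked, and still so for the second after the job is handed in, with the robot touching nothing.
Of clamp1, clamp2, clamp3 only 2 to 3 are there at a start; the rules pass over those that are not, and their reading is None.
At some moment in a run one of clamp1, clamp2, clamp3 may be knocked a few centimetres aside while the robot is not near it.
Once in a run the grip may slacken for a moment while it holds something.
It also fails if it takes over 210 s, if anything falls off the work surface, if the arm or the gripper's body presses on something with over 40 N, if the wrist force passes 120 N, or if a joint passes its speed limit or range.

### The arm

A 6-joint arm with a two-finger parallel gripper is mounted at the origin on the work surface. World frame = base frame: x ahead of the robot, y to its left, z up, the work surface at z = 0. Lengths are in m, angles in rad, forces in N, time in s.
With the tool pointing down it reaches from about 0.3 to 0.875 m from the base axis. Payload 4.2 kg.
Tool frame: the origin (TCP) lies midway between the tips of the shut fingers; the grasp point (between the pads) lies 19 mm behind it (r.hold_point_z is the distance from the TCP to the grasp point, in m); y points along the fingers, z is the direction in which the jaws open and shut, and the axes are right-handed (so a half turn about y gives the same grasp; the last joint's range is limited). The gripper opens to 85 mm and grips with 20 to 120 N. Pads are 22 mm wide; open, the fingers measure 114 mm over their backs; the gripper's body (76 mm by 85 mm) begins 54 mm behind the grasp point. The pads swing forward as they close: fully open they stand 13 mm farther back than shut.
Start: joints at [1.274, 0.32, 1.565, -0, 1.257, -0.02], TCP at [0.157, 0.553, 0.231] pointing down, gripper open.
Joint ranges: [-3.11, 3.11], [-0.84, 2.01], [0.21, 2.61], [-1.34, 4.49], [0.05, 2.63], [-2.56, 2.56]. Speed limits (rad/s): [2.57, 2.57, 3.14, 3.14, 3.14, 3.14].

### API

Orientations are given as a rotation vector (axis times angle).
In Python, from plant import r gives the robot as it stands.
- The arm moves only by the tool jog_arm, never from a script. Its argument "targets" is a list of rows, each a list of 7 numbers: the closure, from 0 (fully open) to 1 (shut), then the shift along the tool's x, y, z in mm, then the turn, a rotation vector about the tool's x, y, z in degrees. A call has 1 to 8 rows; each row is the pose to reach, as a shift and turn from the pose commanded when the call began, along the tool's axes at that moment; what a row does not reach only later rows make up. A row lasts 1/8 s, in which the tool goes at most 62.5 mm and 10.7 degrees, less where a joint would pass 70% of its speed; a pose out of reach is approached as far as the arm can. A call with a gripper value outside its range is refused whole. The fingers move at their own pace and stop on an object; "newtons" is the grip in N (left out, the last holds). Time passes only in rows, so rows that repeat a pose let the fingers close. It gives the time, the measured TCP pose, the force and the opening at its end, in the units of the state.
- r.observe(): the state, without advancing time (a new reading comes with each control period).
- r.grab_frame(name): name is "scene" or "top"; returns the picture (384x512x3 uint8, red, green, blue); there is no depth.
- r.camera_info(name): a dict with "camera_matrix" (3x3 intrinsics, pixels), "world_to_cam" (4x4, takes a point from world to camera coordinates). Camera axes: x right, y up, looking along -z (the intrinsics and any distortion apply to the point x, -y, -z); pixel columns grow to the right and rows downward; lengths in m; the calibration is good to about 2 mm. A picture is of the moment at which its call begins. camera_info takes no time and is no camera call.
- r.sign_off(): hands the job in, once; it reports no verdict.
Trained networks look in the newest picture that a camera, given by its name, has taken for a name from the list of things; names that differ only in an ending like _2 or _b are one class to them, and where a whole thing is asked for, a point or a joint stands for the part that bears it (a point fixed in the world has none). Each returns a list of dicts, best first, with "p" (0 to 1); they miss things now and then, are a little off and sometimes report something else, mostly with a low value. They report only what shows in the picture. A call takes as long as a camera call.
- r.trace(query, camera): "mask" (384x512 bool, what is visible of it) and "uv" ([column, row] in pixels, amid what is visible of it).
- r.mark_of(query, camera): "uv" ([column, row] in pixels: a listed point, or the origin of a listed thing).
The state is a dict: "time_s": time; "q": joint angles; "dq": joint speeds; "joint_efforts": joint torques, N m; "position": TCP position; "ee_rot": TCP orientation; "wrist_force": force on the tool from outside, world axes, zero at the start; "moment": the same for the moment, N m; "opening": finger opening in m.
Only numpy, scipy, OpenCV 4.12 (cv2) and the standard library are available. Lean on these libraries where they do the work, as an engineer would, in place of code of your own. Each camera call takes 0.05 s, during which the arm holds its last target.

## Working session

There is one attempt and no reset: what is moved stays moved. The work goes in short steps, Python scripts to look and compute and a tool call to move; the robot and the scene stay as the last step left them, time stands still between calls to the robot, and variables do not carry over. Pictures are saved under pics/ and viewed, and the job is handed in when it is done.

Besides the shell and the picture viewer there is one more tool, called after "Call:" by a JSON object that holds its "method" and its "body". jog_arm: Moves the arm, as the interface text tells. Its arguments: {"type":"object","properties":{"targets":{"type":"array","items":{"type":"array","items":{"type":"number"}}},"newtons":{"type":"number"}},"required":["targets"]}

```bash
ls -la; mkdir -p pics; python3 - <<'E'
from plant import r
import cv2, numpy as np
s=r.observe(); print({k:np.round(v,3).tolist() for k,v in s.items()})
for n in("scene","top"):
    im=r.grab_frame(n); cv2.imwrite(f"pics/{n}0.png",im[...,::-1])
    c=r.camera_info(n); print(n,{k:np.round(v,4).tolist() if not isinstance(v,str) else v for k,v in c.items()})
print(r.hold_point_z)
E
```

```text
total 12
drwxr-xr-x  3 agent agent 4096 Dec  6 14:12 .
drwxr-xr-x 23 root  root  4096 Dec  6 14:12 ..
drwxr-xr-x  2 agent agent 4096 Dec  6 14:12 pics
{'time_s': 0.0, 'q': [1.274, 0.32, 1.566, 0.0, 1.257, -0.02], 'dq': [-0.001, -0.0, 0.001, -0.001, -0.001, -0.001], 'joint_efforts': [-0.0, -41.552, -23.417, 0.0, 0.008, 0.0], 'position': [0.157, 0.553, 0.23], 'ee_rot': [-1.562, 0.218, -0.217], 'wrist_force': [0.909, 0.221, -0.246], 'moment': [-0.036, 0.004, -0.022], 'opening': 0.085}
scene {'camera_matrix': [[434.5037, 0.0, 254.0162], [0.0, 434.5037, 190.1017], [0.0, 0.0, 1.0]], 'world_to_cam': [[0.9949, 0.1004, 0.0087, -0.5419], [-0.0916, 0.8655, 0.4925, -0.0281], [0.0419, -0.4908, 0.8703, -1.8013], [0.0, 0.0, 0.0, 1.0]]}
top {'camera_matrix': [[397.0059, 0.0, 248.318], [0.0, 397.0059, 185.521], [0.0, 0.0, 1.0]], 'world_to_cam': [[-0.0035, -1.0, 0.0009, 0.0198], [0.9789, -0.0033, 0.2044, -0.5799], [-0.2044, 0.0016, 0.9789, -1.6853], [0.0, 0.0, 0.0, 1.0]]}
0.0187
```

View pics/scene0.png

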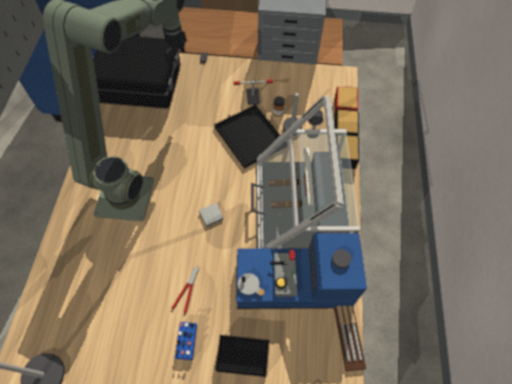

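View pics/top0.png

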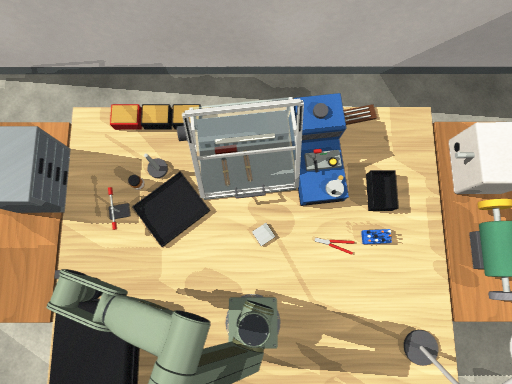

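The scene picture shows the hood right of centre (module around (290,275)), with the tray at (247,135). The top picture shows two clamps at about (225,170) and (248,165), and rouge at (226,150). Next I'll localise everything.

```bash
cat > h.py <<'E'
from plant import r
import cv2, numpy as np, json
from scipy.optimize import least_squares
from scipy.spatial.transform import Rotation as R
CI={n:r.camera_info(n) for n in("scene","top")}
def proj(n,P):
    c=CI[n];P=np.atleast_2d(P);W=np.array(c["world_to_cam"]);p=P@W[:3,:3].T+W[:3,3]
    q=np.c_[p[:,0],-p[:,1],-p[:,2]]@np.array(c["camera_matrix"]).T
    return q[:,:2]/q[:,2:]
def ray(n,uv):
    c=CI[n];K=np.array(c["camera_matrix"]);W=np.array(c["world_to_cam"])
    d=np.linalg.inv(K)@[uv[0],uv[1],1.];d=np.array([d[0],-d[1],-d[2]])
    return -W[:3,:3].T@W[:3,3], W[:3,:3].T@d
def onz(n,uv,z):
    o,d=ray(n,uv);return o+d*(z-o[2])/d[2]
def H(P,h):  # hood mm -> world m
    P=np.atleast_2d(P)/1000.;c,s=np.cos(h[2]),np.sin(h[2])
    return np.c_[h[0]+c*P[:,0]-s*P[:,1],h[1]+s*P[:,0]+c*P[:,1],P[:,2]]
def Hinv(P,h):
    P=np.atleast_2d(P);c,s=np.cos(h[2]),np.sin(h[2]);x=P[:,0]-h[0];y=P[:,1]-h[1]
    return np.c_[c*x+s*y,-s*x+c*y,P[:,2]]*1000
def Rtool(app,jaw):  # tool y=app? set below
    pass
E
python3 - <<'E'
from h import *
import time
out={}
for n in("scene","top"):
    r.grab_frame(n)
    for q in["hood","hood_floor","hood_port","sash_handle","trip_lever_grip","test_button_top","port_cover_knob","rouge","tray","clamp1","bench_block","bur_stand","parts_bin","mandrel_stand","third_hand","pliers","oil_jar"]:
        m=r.mark_of(q,n); out[n+":"+q]=[(np.round(d["uv"],1).tolist(),round(float(d["p"]),2)) for d in m[:5]]
        print(n,q,out[n+":"+q])
json.dump(out,open("m0.json","w"))
pts={"hood":(0,0,0),"hood_floor":(100,0,20),"hood_port":(-45,-355,112),"sash_handle":(-33,0,83),"trip_lever_grip":(98,-290,206),"test_button_top":(63,-363,146)}
def res(h):
    e=[]
    for k,P in pts.items():
        for n in("scene","top"):
            m=out[n+":"+k]
            if m: e+=list((proj(n,H(P,h))[0]-m[0][0]))
    return np.array(e)
s=least_squares(res,[0.6,0,0],loss="soft_l1");print(s.x,np.degrees(s.x[2]));print(np.round(res(s.x).reshape(-1,2),1).tolist())
print(r.observe()["time_s"],r.observe()["ee_rot"])
json.dump(s.x.tolist(),open("hood.json","w"))
E
```

```text
scene hood [([261.4, 207.0], 0.86)]
scene hood_floor [([284.6, 201.3], 0.56)]
scene hood_port [([250.0, 280.0], 0.97)]
scene sash_handle [([249.1, 197.9], 0.84)]
scene trip_lever_grip [([290.3, 256.6], 0.37)]
scene test_button_top [([277.6, 282.1], 0.59)]
scene port_cover_knob [([245.5, 282.2], 0.6), ([190.8, 286.6], 0.41)]
scene rouge []
scene tray [([250.1, 138.8], 0.6)]
scene clamp1 [([285.3, 201.3], 0.37)]
scene bench_block [([246.5, 137.4], 0.61), ([185.7, 341.6], 0.6), ([212.7, 217.1], 0.59)]
scene bur_stand [([187.4, 341.5], 0.87)]
scene parts_bin [([243.3, 355.4], 0.64)]
scene mandrel_stand [([247.5, 140.3], 0.71), ([211.5, 212.4], 0.71), ([290.6, 129.3], 0.47), ([248.3, 279.4], 0.17)]
scene third_hand [([251.7, 95.6], 0.88), ([189.3, 289.0], 0.28)]
scene pliers [([187.1, 288.1], 0.83), ([248.1, 139.5], 0.7), ([213.8, 213.1], 0.2)]
scene oil_jar [([277.0, 111.5], 0.52)]
top hood [([248.7, 193.5], 0.67)]
top hood_floor []
top hood_port [([333.4, 190.0], 0.73)]
top sash_handle [([248.4, 194.8], 0.87), ([247.7, 193.7], 0.71)]
top trip_lever_grip [([316.4, 149.0], 0.56)]
top test_button_top [([331.4, 159.1], 0.44)]
top port_cover_knob [([332.6, 192.6], 0.64)]
top rouge [([226.8, 148.9], 0.53)]
top tray [([172.6, 209.6], 0.75)]
top clamp1 [([333.8, 188.0], 0.22)]
top bench_block [([260.0, 233.0], 0.82)]
top bur_stand [([375.1, 239.2], 0.57), ([157.1, 166.7], 0.22)]
top parts_bin [([376.3, 194.5], 0.68)]
top mandrel_stand [([157.8, 168.2], 0.63)]
top third_hand [([114.8, 209.2], 0.96)]
top pliers [([332.5, 243.6], 0.5)]
top oil_jar [([138.8, 186.1], 0.63), ([377.5, 191.7], 0.6)]
[0.56588209 0.01586314 0.10584041] 6.064208863467072
[[-1.9, -0.8], [0.1, -2.2], [-0.4, 2.6], [-1.6, 2.0], [-0.6, -2.3], [2.5, -1.4], [1.2, 0.3], [0.5, -2.1], [0.2, 1.8], [2.5, -0.9], [1.1, 1.9]]
1.9 [-1.55979773  0.21727141 -0.21726009]
```

```bash
cat >> h.py <<'E'
def draw(im,n,segs,x0,y0,k,col=(0,255,0)):
    for a,b in segs:
        p=(proj(n,np.array([a,b]))-[x0-.5,y0-.5])*k
        cv2.line(im,tuple(int(v) for v in np.round(p[0]*8)),tuple(int(v) for v in np.round(p[1]*8)),col,1,cv2.LINE_AA,3)
def box(x0,x1,y0,y1,z):
    c=[(x0,y0,z),(x1,y0,z),(x1,y1,z),(x0,y1,z)];return [(c[i],c[(i+1)%4]) for i in range(4)]
def circ(x,y,z,rad,k=24):
    t=np.linspace(0,2*np.pi,k+1);p=[(x+rad*np.cos(a),y+rad*np.sin(a),z) for a in t];return list(zip(p[:-1],p[1:]))
def hoodsegs():
    S=box(-90,170,-417,-220,100)+box(43,117,-401,-251,130)+circ(-45,-355,112,33)+circ(63,-363,146,14)
    for y in(-220,-200,200,220): S+=[((-4,y,30),(-4+395*.577,y,425))]
    return S
E
cat > ov.py <<'E'
from h import *
import sys
h=json.load(open("hood.json"))
def crop(n,x0,y0,x1,y1,k,name,segs=None,im=None):
    im=r.grab_frame(n) if im is None else im
    c=cv2.resize(im[y0:y1,x0:x1,::-1],None,fx=k,fy=k,interpolation=cv2.INTER_CUBIC).copy()
    raw=c.copy()
    if segs: draw(c,n,segs,x0,y0,k)
    cv2.imwrite(f"pics/{name}.png",c)
E
python3 - <<'E'
from ov import *
S=[(H(a,h)[0],H(b,h)[0]) for a,b in hoodsegs()]
crop("top",175,90,360,210,4,"t1",S); crop("scene",230,90,380,310,2.7,"s1",S)
E
```

```text
(no output)
```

View pics/t1.png

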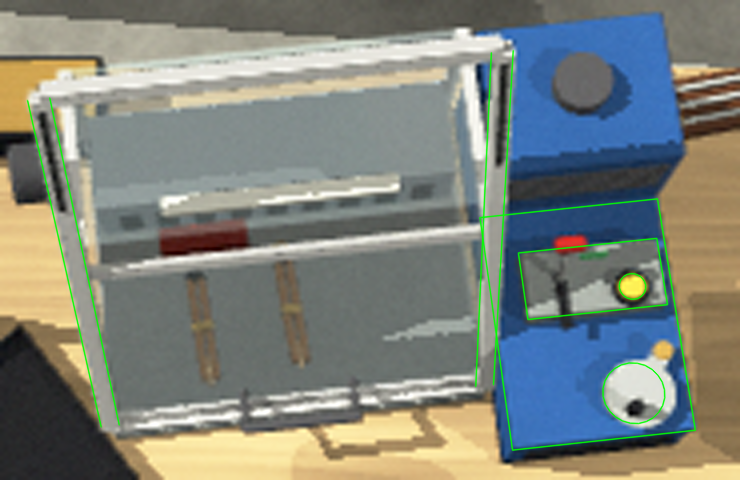

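View pics/s1.png

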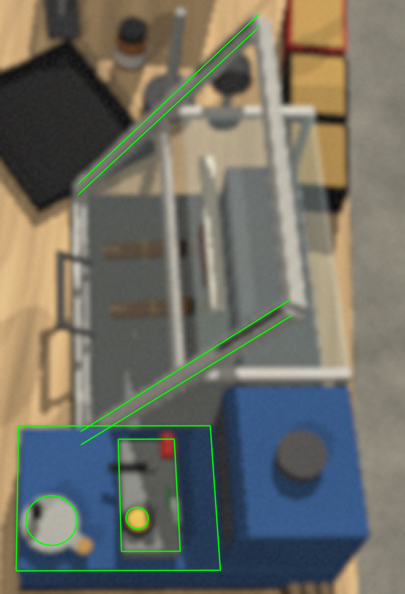

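```bash
python3 - <<'E'
from ov import *
s=r.observe(); print(R.from_rotvec(s["ee_rot"]).as_matrix().round(3).tolist(), s["q"])
for n in("scene","top"):
    im=r.grab_frame(n); hsv=cv2.cvtColor(im,cv2.COLOR_RGB2HSV)
    x0,y0=(270,240) if n=="scene" else (300,140)
    sub=np.zeros(im.shape[:2],bool); sub[y0:y0+60,x0:x0+50]=1
    ye=sub&(hsv[...,0]>22)&(hsv[...,0]<35)&(hsv[...,1]>150)&(hsv[...,2]>120)
    re=sub&((hsv[...,0]<6)|(hsv[...,0]>174))&(hsv[...,1]>150)&(hsv[...,2]>80)
    for nm,m,P in(("y",ye,(63,-363,146)),("r",re,(98,-290,206))):
        v,u=np.nonzero(m); print(n,nm,m.sum(),u.mean().round(2),v.mean().round(2),proj(n,H(P,h))[0].round(2))
    for q in("tray","rouge","clamp1","port_cover","trip_lever"):
        for d in r.trace(q,n)[:4]:
            v,u=np.nonzero(d["mask"]); print(n,q,round(float(d["p"]),2),np.round(d["uv"],1),d["mask"].sum(),(u.min(),u.max(),v.min(),v.max()))
crop("scene",205,70,330,230,4-.5,"s2")
E
```

```text
[[0.962, 0.0, 0.273], [-0.273, 0.0, 0.962], [0.0, -1.0, 0.0]] [ 1.27398315e+00  3.19556332e-01  1.56447745e+00 -5.52209869e-06
  1.25739450e+00 -2.00003985e-02]
scene y 9 280.22 281.33 [280.1  281.17]
scene r 39 291.69 254.21 [290.81 254.53]
scene tray 0.93 [245.6 137.8] 2396 (np.int64(214), np.int64(280), np.int64(105), np.int64(168))
scene tray 0.22 [288.7 255.7] 63 (np.int64(286), np.int64(294), np.int64(251), np.int64(263))
scene clamp1 0.28 [305.3 222.2] 19403 (np.int64(237), np.int64(366), np.int64(96), np.int64(309))
scene clamp1 0.28 [183.2 343.1] 713 (np.int64(175), np.int64(198), np.int64(321), np.int64(360))
scene clamp1 0.15 [289.5 258.3] 62 (np.int64(286), np.int64(294), np.int64(251), np.int64(263))
scene port_cover 0.79 [248.4 283. ] 419 (np.int64(238), np.int64(264), np.int64(273), np.int64(295))
scene port_cover 0.74 [275.9 194.4] 3450 (np.int64(251), np.int64(298), np.int64(134), np.int64(247))
scene trip_lever 0.34 [278.  104.8] 217 (np.int64(273), np.int64(284), np.int64(96), np.int64(116))
top y 30 332.53 160.93 [332.5  160.98]
top r 29 317.38 150.55 [316.62 150.76]
top tray 0.66 [334.9 181.7] 266 (np.int64(327), np.int64(343), np.int64(175), np.int64(196))
top tray 0.61 [171.3 209. ] 3182 (np.int64(133), np.int64(209), np.int64(171), np.int64(246))
top rouge 0.41 [227.8 151. ] 90 (np.int64(216), np.int64(236), np.int64(147), np.int64(152))
top port_cover 0.81 [336.5 185.1] 249 (np.int64(328), np.int64(343), np.int64(176), np.int64(196))
top port_cover 0.75 [380.  191.4] 1225 (np.int64(366), np.int64(398), np.int64(170), np.int64(210))
top trip_lever 0.52 [269.9 150. ] 15285 (np.int64(177), np.int64(348), np.int64(93), np.int64(205))
```

View pics/s2.png

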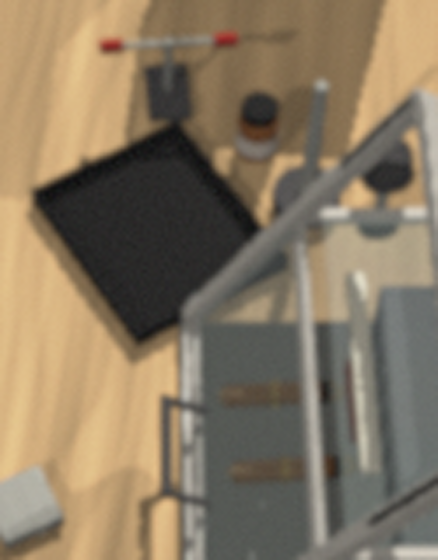

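```bash
cat >> h.py <<'E'
h=json.load(open("hood.json"))
def hd(v): # hood direction->world
    c,s=np.cos(h[2]),np.sin(h[2]);return np.array([c*v[0]-s*v[1],s*v[0]+c*v[1],v[2]])
def tgt(pw,app,jaw):
    y=np.array(app,float);y/=np.linalg.norm(y);z=np.array(jaw,float);z-=y*(y@z);z/=np.linalg.norm(z)
    return np.array(pw,float).ravel(),np.c_[np.cross(y,z),y,z]
def delta(T):
    s=r.observe();Rc=R.from_rotvec(s["ee_rot"]).as_matrix();p,Rt=T
    d=Rc.T@(p-s["position"])*1000;w=np.degrees(R.from_matrix(Rc.T@Rt).as_rotvec())
    return np.r_[d,w]
def go(*Ts):
    for T in Ts: 
        d=delta(T);print(np.round(d,1).tolist(),"rows",int(np.ceil(max(np.linalg.norm(d[:3])/62.5,np.linalg.norm(d[3:])/10.7))))
def st():
    s=r.observe();Rc=R.from_rotvec(s["ee_rot"]).as_matrix()
    print("t",round(s["time_s"],2),"q",np.round(s["q"],2).tolist(),"hoodTCP",Hinv(s["position"],h)[0].round(1).tolist(),"app",Rc[:,1].round(2).tolist(),"F",np.round(s["wrist_force"],1).tolist(),"op",round(s["opening"]*1000,1))
DN=(0,0,-1)
E
python3 - <<'E'
from h import *
for uv,n in(((333.3,191.4),"top"),((244.3,280),"scene")):
    P=Hinv(onz(n,uv,.145),h)[0];print(P, np.degrees(np.arctan2(P[1]+390,P[0]+5))-138.8)
print("clamps",[Hinv(onz("top",((x/4)+174.5,y/4+89.5),.042),h)[0].round(0).tolist() for x,y in((203,327),(292,310),(195,275),(211,380),(285,262),(304,362))])
print("rouge",Hinv(onz("top",(175+203/4,90+237/4),.04),h))
J=hd((0,-1,0))
go(tgt(H((63,-363,300),h),DN,J), tgt(H((63,-363,165),h),DN,J))
E
```

```text
[ -66.83381603 -346.60675578  145.        ] 6.139894677070572
[ -58.9857937  -358.28906737  145.        ] 10.770278388107329
clamps [[94.0, 96.0, 42.0], [103.0, -6.0, 42.0], [155.0, 99.0, 42.0], [33.0, 93.0, 42.0], [159.0, -4.0, 42.0], [42.0, -12.0, 42.0]]
rouge [[196.49243256  83.35739758  40.        ]]
[734.0, -68.7, -718.3, -0.0, 158.1, -0.0] rows 17
[734.0, 66.3, -718.3, -0.0, 158.1, -0.0] rows 17
```

Call:
{"method": "jog_arm", "body": {"targets": [[1, 0, -60, 0, 0, 0, 0], [1, 100, -68, -100, 0, 20, 0], [1, 734, -68, -718, 0, 158, 0], [1, 734, -68, -718, 0, 158, 0], [1, 734, -68, -718, 0, 158, 0], [1, 734, -68, -718, 0, 158, 0], [1, 734, -68, -718, 0, 158, 0], [1, 734, -68, -718, 0, 158, 0]], "newtons": 40}}

```text
time_s: 3.65
position: [0.3747, 0.1714, 0.297]
ee_rot: [-1.196, 1.227, -1.227]
wrist_force: [0.5, 0.2, 0.5]
opening: -0.0001
```

```bash
python3 -c "
from h import *
st();J=hd((0,-1,0));go(tgt(H((63,-363,300),h),DN,J))"
```

```text
t 3.65 q [0.4, 0.02, 1.78, 0.0, 1.35, 0.43] hoodTCP [-173.7, 174.9, 297.0] app [0.0, 0.0, -1.0] F [0.5, 0.2, 0.5] op -0.1
[502.6, -3.0, 304.6, -0.0, 82.5, -0.1] rows 10
```

Call:
{"method": "jog_arm", "body": {"targets": [[1, 503, -3, 305, 0, 82, 0], [1, 503, -3, 305, 0, 82, 0], [1, 503, -3, 305, 0, 82, 0], [1, 503, -3, 305, 0, 82, 0], [1, 503, -3, 305, 0, 82, 0], [1, 503, -3, 305, 0, 82, 0], [1, 503, -3, 305, 0, 82, 0], [1, 503, -3, 305, 0, 82, 0]]}}

```text
time_s: 4.65
position: [0.6261, -0.2609, 0.2991]
ee_rot: [-0.126, 2.161, -2.161]
wrist_force: [1.0, 0.4, 0.4]
opening: 0.0001
```

```bash
python3 -c "
from h import *
st();J=hd((0,-1,0));go(tgt(H((63,-363,300),h),DN,J),tgt(H((63,-363,152),h),DN,J))"
```

```text
t 4.65 q [-0.41, 0.46, 1.18, 0.0, 1.5, 1.04] hoodTCP [30.6, -281.6, 299.1] app [0.0, 0.0, -1.0] F [1.0, 0.4, 0.4] op 0.1
[-31.5, -0.9, 81.8, 0.0, 0.6, -0.0] rows 2
[-31.5, 147.1, 81.8, 0.0, 0.6, -0.0] rows 3
```

Call:
{"method": "jog_arm", "body": {"targets": [[1, -32, -1, 82, 0, 0.6, 0], [1, -32, -1, 82, 0, 0.6, 0], [1, -32, 50, 82, 0, 0.6, 0], [1, -32, 100, 82, 0, 0.6, 0], [1, -32, 135, 82, 0, 0.6, 0], [1, -32, 142, 82, 0, 0.6, 0], [1, -32, 142, 82, 0, 0.6, 0]]}}

```text
time_s: 5.52
position: [0.6674, -0.3368, 0.1578]
ee_rot: [-0.119, 2.164, -2.164]
wrist_force: [0.2, 0.3, 0.4]
opening: 0.0002
```

```bash
python3 -c "
from ov import *
st();crop('top',290,120,360,210,6,'t3');crop('scene',235,235,330,310,6,'s3')"
```

```text
t 5.53 q [-0.48, 0.64, 1.21, 0.0, 1.29, 0.98] hoodTCP [63.7, -361.4, 157.8] app [0.0, -0.0, -1.0] F [0.2, 0.3, 0.4] op 0.2
```

View pics/s3.png

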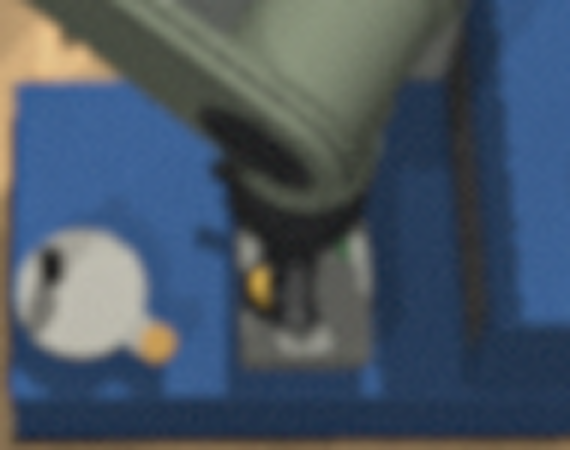

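```bash
python3 -c "
from h import *
for P in ((63,-363,146),(63.7,-361.4,157.8),(63.7,-361.4,177)): print([((proj(n,H(P,h))[0]-o)*6).round() for n,o in(('scene',[235,235]),('top',[290,120]))])"
```

```text
[array([271., 277.]), array([255., 246.])]
[array([273., 268.]), array([256., 241.])]
[array([275., 257.]), array([262., 233.])]
```

View pics/t3.png

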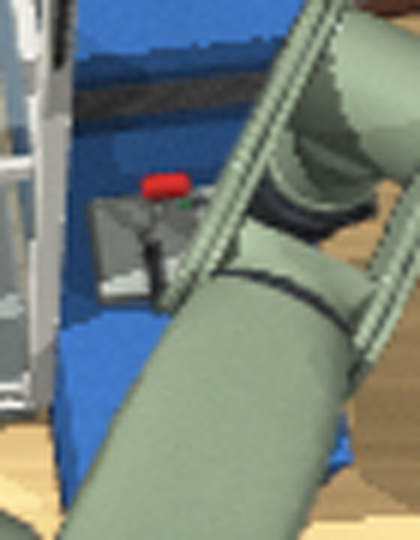

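Call:
{"method": "jog_arm", "body": {"targets": [[1, 0, 7, 1, 0, 0, 0], [1, 0, 12, 1, 0, 0, 0], [1, 0, 14, 1, 0, 0, 0], [1, 0, 14, 1, 0, 0, 0]]}}

```text
time_s: 6.12
position: [0.6672, -0.3377, 0.1435]
ee_rot: [-0.119, 2.164, -2.165]
wrist_force: [-0.5, 0.6, 3.1]
opening: -0.0
```

```bash
python3 -c "
from ov import *
st();crop('scene',235,235,330,310,6,'s4')"
```

```text
t 6.12 q [-0.48, 0.65, 1.23, -0.0, 1.26, 0.98] hoodTCP [63.4, -362.3, 143.5] app [0.0, -0.0, -1.0] F [-0.5, 0.6, 3.1] op -0.0
```

View pics/s4.png

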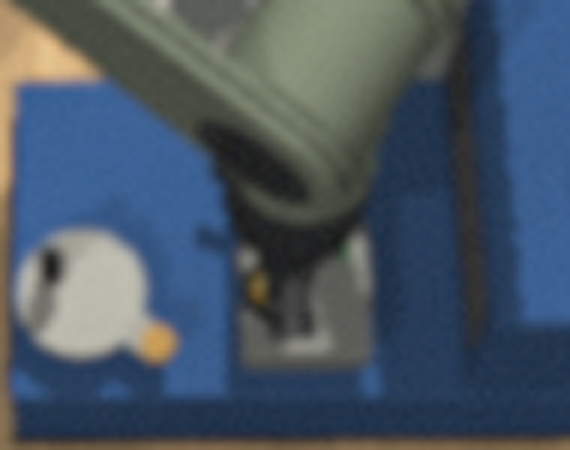

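The force is 3 N, so the button is being pressed. I'll press 3.5 mm further.

Call:
{"method": "jog_arm", "body": {"targets": [[1, 0, 2, 0, 0, 0, 0], [1, 0, 4, 0, 0, 0, 0], [1, 0, 4, 0, 0, 0, 0], [1, 0, 4, 0, 0, 0, 0]]}}

```text
time_s: 6.68
position: [0.6672, -0.3377, 0.1401]
ee_rot: [-0.119, 2.163, -2.165]
wrist_force: [-1.8, 0.5, 6.6]
opening: -0.0003
```

Call:
{"method": "jog_arm", "body": {"targets": [[1, 0, -40, 0, 0, 0, 0], [1, 0, -100, 0, 0, 0, 0], [1, 0, -120, 0, 0, 0, 0], [1, 150, -150, 0, 0, 0, 0], [0.3, 150, -150, 0, 0, 0, 0], [0.3, 150, -150, 0, 0, 0, 0], [0.3, 150, -150, 0, 0, 0, 0]]}}

```text
time_s: 7.55
position: [0.5164, -0.3543, 0.2896]
ee_rot: [-0.117, 2.165, -2.165]
wrist_force: [0.2, -0.1, 0.2]
opening: 0.0544
```

```bash
python3 -c "
from ov import *
st();crop('scene',235,235,330,310,6,'s5');crop('top',290,120,360,210,6,'t5')"
```

```text
t 7.55 q [-0.62, 0.37, 1.34, 0.0, 1.43, 0.84] hoodTCP [-88.3, -362.9, 289.6] app [0.0, 0.0, -1.0] F [0.2, -0.1, 0.2] op 54.4
```

View pics/s5.png

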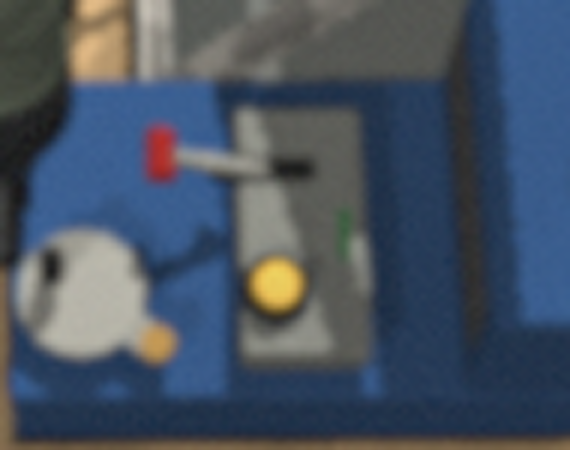

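View pics/t5.png

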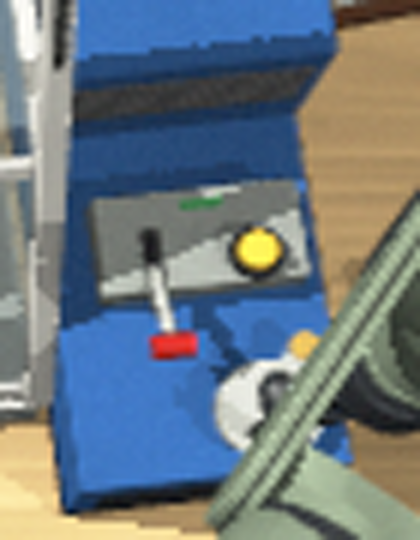

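```bash
python3 -c "
from h import *
print(((proj('scene',H((-2,-290,155),h))[0]-[234.5,234.5])*6),((proj('top',H((-2,-290,155),h))[0]-[289.5,119.5])*6))
J=hd((0,-1,0));go(tgt(H((-2,-290,260),h),DN,J),tgt(H((-2,-290,136),h),DN,J))"
```

```text
[157.84762512 152.55414046] [171.02995087 346.32791328]
[-84.6, 28.5, -72.3, 0.1, 0.3, -0.0] rows 2
[-84.6, 152.5, -72.2, 0.1, 0.3, -0.0] rows 4
```

Call:
{"method": "jog_arm", "body": {"targets": [[0.35, -85, 28, -72, 0, 0, 0], [0.35, -85, 28, -72, 0, 0, 0], [0.35, -85, 90, -72, 0, 0, 0], [0.35, -85, 140, -72, 0, 0, 0], [0.35, -85, 152, -72, 0, 0, 0], [0.35, -85, 152, -72, 0, 0, 0]], "newtons": 25}}

```text
time_s: 8.4
position: [0.5954, -0.273, 0.1367]
ee_rot: [-0.121, 2.165, -2.164]
wrist_force: [0.6, -0.3, 0.4]
opening: 0.0556
```

Call:
{"method": "jog_arm", "body": {"targets": [[1, 0, 0, 0, 0, 0, 0], [1, 0, 0, 0, 0, 0, 0], [1, 0, 0, 0, 0, 0, 0], [1, 0, 0, 0, 0, 0, 0]]}}

```text
time_s: 8.9
position: [0.5962, -0.2756, 0.14]
ee_rot: [-0.113, 2.156, -2.168]
wrist_force: [0.8, -4.5, 0.8]
opening: 0.0294
```

```bash
python3 -c "
from ov import *
st();crop('scene',235,235,330,310,6,'s6')
J=hd((0,-1,0))
# arc relative deltas
p0=np.array(r.observe()['position']);hp=Hinv(p0,h)[0]
for a in np.linspace(1.35,0.03,12)[1:]:
    dx=90*np.sin(.2-a)-90*np.sin(.2-1.35);dz=90*np.cos(.2-a)-90*np.cos(.2-1.35)
    print(round(a,2),round(-dx,1),round(-dz,1))
"
```

```text
t 8.9 q [-0.45, 0.51, 1.5, -0.0, 1.13, 1.01] hoodTCP [-0.6, -293.0, 140.0] app [0.01, -0.01, -1.0] F [0.8, -4.5, 0.8] op 29.4
1.23 -5.0 -9.6
1.11 -11.1 -18.5
0.99 -18.2 -26.6
0.87 -26.3 -33.8
0.75 -35.1 -40.0
0.63 -44.6 -45.0
0.51 -54.7 -48.9
0.39 -65.2 -51.6
0.27 -75.9 -53.0
0.15 -86.6 -53.1
0.03 -97.4 -51.9
```

View pics/s6.png

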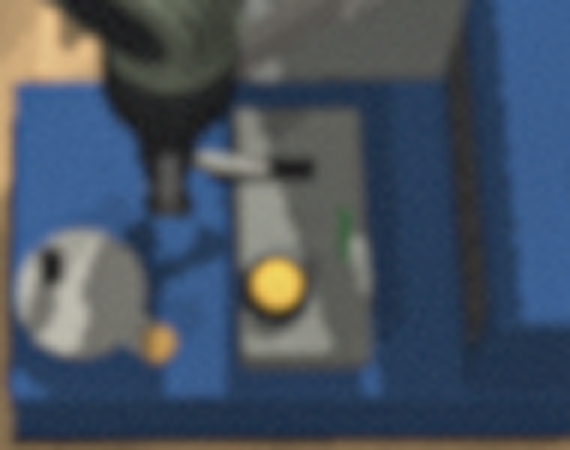

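Call:
{"method": "jog_arm", "body": {"targets": [[1, -5, -9.6, 0, 0, 0, 0], [1, -11, -18.5, 0, 0, 0, 0], [1, -18, -26.6, 0, 0, 0, 0], [1, -26, -33.8, 0, 0, 0, 0], [1, -35, -40, 0, 0, 0, 0], [1, -45, -45, 0, 0, 0, 0], [1, -55, -49, 0, 0, 0, 0], [1, -65, -51.6, 0, 0, 0, 0]]}}

```text
time_s: 9.95
position: [0.6585, -0.2687, 0.1906]
ee_rot: [-0.119, 2.159, -2.17]
wrist_force: [-1.1, -5.4, -2.3]
opening: 0.0293
```

Call:
{"method": "jog_arm", "body": {"targets": [[1, -11, -1.4, 0, 0, 0, 0], [1, -21, -1.5, 0, 0, 0, 0], [1, -31, -0.5, 0, 0, 0, 0], [1, -33, 0, 0, 0, 0, 0], [1, -33, 0, 0, 0, 0, 0]]}}

```text
time_s: 10.58
position: [0.6924, -0.265, 0.1916]
ee_rot: [-0.115, 2.157, -2.169]
wrist_force: [-0.7, -5.3, 2.2]
opening: 0.0296
```

```bash
python3 -c "
from ov import *
st();crop('scene',235,235,330,310,6,'s7')"
```

```text
t 10.57 q [-0.38, 0.61, 1.18, -0.0, 1.34, 1.08] hoodTCP [96.2, -292.7, 191.6] app [0.0, -0.01, -1.0] F [-0.7, -5.3, 2.2] op 29.6
```

View pics/s7.png

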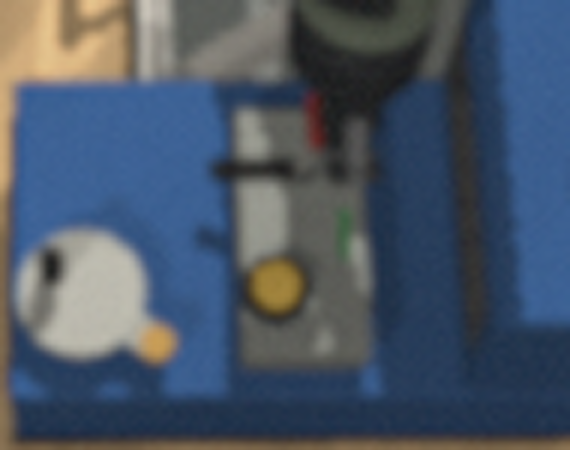

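Call:
{"method": "jog_arm", "body": {"targets": [[0.4, 0, 0, 0, 0, 0, 0], [0.4, 0, 0, 0, 0, 0, 0], [0.4, 0, 0, 0, 0, 0, 0], [0.4, 0, -20, 0, 0, 0, 0], [0.4, 0, -60, 0, 0, 0, 0], [0.4, 0, -90, 0, 0, 0, 0], [0.4, 120, -90, 0, 0, 0, 0], [0.4, 120, -90, 0, 0, 0, 0]]}}

```text
time_s: 11.62
position: [0.5716, -0.2755, 0.2787]
ee_rot: [-0.12, 2.163, -2.164]
wrist_force: [0.1, -0.8, 1.0]
opening: 0.0512
```

```bash
python3 -c "
from ov import *
st();im=r.grab_frame('scene');crop('scene',235,235,330,310,6,'s8',im=im)
r.grab_frame('top')
for n in('scene','top'):
  for d in r.mark_of('port_cover_knob',n)[:2]:
    P=Hinv(onz(n,d['uv'],.144),h)[0];print(n,d['p'],P.round(0),np.arctan2(P[1]+390,P[0]+5)-np.radians(138.8))
u=np.array([48,264])/6+234.5;P=Hinv(onz('scene',u,.146),h)[0];print(P)
for a in(0,.1,.2,.3):
  t=np.radians(138.8)+a;K=(-5+74*np.cos(t),-390+74*np.sin(t),146);print(a,np.round(K),((proj('scene',H(K,h))[0]-[234.5,234.5])*6).round())
  K=(-5+53*np.cos(t),-390+53*np.sin(t),119);print('disc',((proj('scene',H(K,h))[0]-[234.5,234.5])*6).round())
"
```

```text
t 11.62 q [-0.47, 0.39, 1.34, -0.0, 1.41, 0.99] hoodTCP [-25.1, -290.3, 278.7] app [0.0, -0.0, -1.0] F [0.1, -0.8, 1.0] op 51.2
scene 0.94 [ -58. -351.  144.] 0.08088155519315787
scene 0.73 [-241. -393.  144.] -5.551989333548021
top 0.55 [ -57. -355.  144.] 0.12110774721200812
[ -65.14847125 -353.3268269   146.        ]
0 [ -61. -341.  146.] [ 56. 243.]
disc [ 84. 282.]
0.1 [ -65. -347.  146.] [ 48. 253.]
disc [ 78. 289.]
0.2 [ -69. -353.  146.] [ 41. 264.]
disc [ 73. 296.]
0.3 [ -73. -360.  146.] [ 35. 275.]
disc [ 69. 304.]
```

View pics/s8.png

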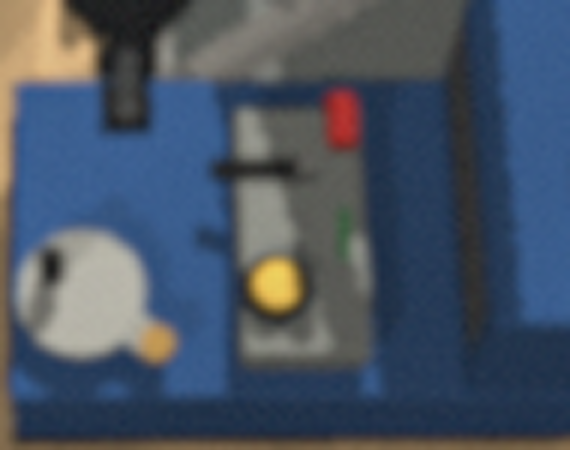

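```bash
python3 -c "
from h import *
J=hd((0,-1,0));go(tgt(H((-66,-350,200),h),DN,J),tgt(H((-66,-350,126),h),DN,J))
t0=np.radians(138.8)+.13
for a in np.linspace(.13,1.70,17)[1:]:
  t=np.radians(138.8)+a;d=74*np.array([np.cos(t)-np.cos(t0),np.sin(t)-np.sin(t0)]);print(round(a,2),round(-d[0],1),round(-d[1],1))
"
```

```text
[41.7, 79.5, 59.4, -0.0, 0.2, -0.1] rows 2
[41.8, 153.5, 59.4, -0.0, 0.2, -0.1] rows 3
0.23 3.7 6.2
0.33 6.8 12.8
0.42 9.3 19.6
0.52 11.0 26.7
0.62 12.1 33.8
0.72 12.5 41.1
0.82 12.1 48.3
0.91 11.1 55.5
1.01 9.3 62.6
1.11 6.9 69.4
1.21 3.8 76.0
1.31 0.0 82.2
1.41 -4.3 88.0
1.5 -9.2 93.4
1.6 -14.5 98.3
1.7 -20.4 102.6
```

Call:
{"method": "jog_arm", "body": {"targets": [[0.4, 42, 20, 59, 0, 0, 0], [0.4, 42, 80, 59, 0, 0, 0], [0.4, 42, 120, 59, 0, 0, 0], [0.4, 42, 150, 59, 0, 0, 0], [0.4, 42, 153, 59, 0, 0, 0], [1, 42, 153, 59, 0, 0, 0], [1, 42, 153, 59, 0, 0, 0], [1, 42, 153, 59, 0, 0, 0]], "newtons": 25}}

```text
time_s: 12.82
position: [0.5389, -0.3396, 0.1276]
ee_rot: [-0.115, 2.16, -2.165]
wrist_force: [1.0, -0.6, 2.4]
opening: 0.015
```

```bash
python3 -c "
from ov import *
st();crop('scene',235,235,330,310,6,'s9')"
```

```text
t 12.82 q [-0.58, 0.49, 1.57, 0.0, 1.08, 0.88] hoodTCP [-64.4, -350.6, 127.6] app [0.0, -0.0, -1.0] F [1.0, -0.6, 2.4] op 15.0
```

View pics/s9.png

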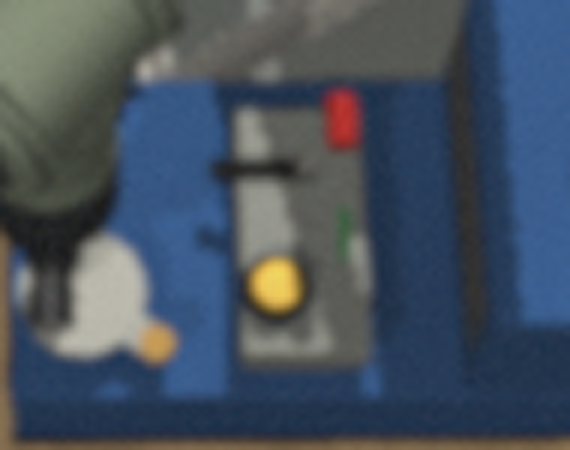

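Call:
{"method": "jog_arm", "body": {"targets": [[1, 3.7, 0, 6, 0, 0, 0], [1, 6.8, 0, 13, 0, 0, 0], [1, 9.3, 0, 20, 0, 0, 0], [1, 11, 0, 27, 0, 0, 0], [1, 12, 0, 34, 0, 0, 0], [1, 12.5, 0, 41, 0, 0, 0], [1, 12, 0, 48, 0, 0, 0], [1, 11, 0, 55.5, 0, 0, 0]]}}

```text
time_s: 13.88
position: [0.5302, -0.3953, 0.1271]
ee_rot: [-0.125, 2.167, -2.165]
wrist_force: [-5.9, 2.4, 8.5]
opening: 0.0148
```

Call:
{"method": "jog_arm", "body": {"targets": [[1, -1.7, 0, 7, 0, 0, 0], [1, -4, 0, 14, 0, 0, 0], [1, -7, 0, 20.5, 0, 0, 0], [1, -11, 0, 26.7, 0, 0, 0], [1, -15.4, 0, 32.5, 0, 0, 0], [1, -20.3, 0, 38, 0, 0, 0], [1, -25.6, 0, 43, 0, 0, 0], [1, -31.5, 0, 47, 0, 0, 0]]}}

```text
time_s: 14.88
position: [0.5682, -0.4383, 0.127]
ee_rot: [-0.122, 2.166, -2.164]
wrist_force: [-2.7, 2.6, 6.6]
opening: 0.0148
```

```bash
python3 -c "
from ov import *
st();crop('scene',235,235,330,310,6,'s10')"
```

```text
t 14.88 q [-0.67, 0.61, 1.34, -0.0, 1.19, 0.79] hoodTCP [-45.7, -451.9, 127.0] app [-0.0, 0.0, -1.0] F [-2.7, 2.6, 6.6] op 14.8
```

View pics/s10.png

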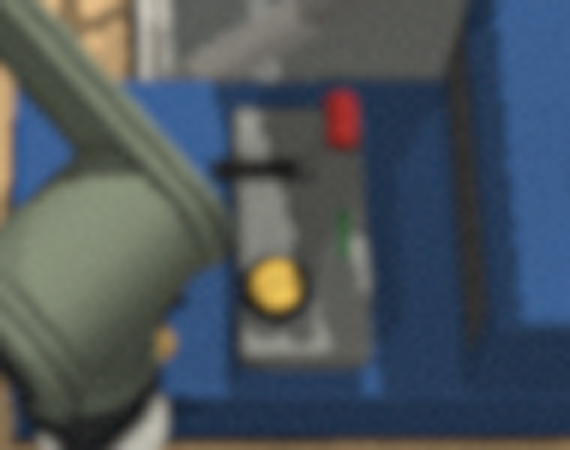

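Call:
{"method": "jog_arm", "body": {"targets": [[0.5, 0, 0, 0, 0, 0, 0], [0.5, 0, 0, 0, 0, 0, 0], [0.5, 0, -10, 0, 0, 0, 0], [0.5, 0, -50, 0, 0, 0, 0], [0.5, 0, -110, 0, 0, 0, 0], [0.5, 0, -110, 0, 0, 0, 0]]}}

```text
time_s: 15.68
position: [0.5711, -0.4401, 0.2432]
ee_rot: [-0.109, 2.151, -2.169]
wrist_force: [-0.4, 0.3, -0.3]
opening: 0.0431
```

```bash
python3 -c "
from ov import *
st();crop('scene',235,235,330,320,6,'s11')
go(tgt(H((-60,0,230),h),DN,hd((1,0,0))))"
```

```text
t 15.68 q [-0.67, 0.55, 1.17, 0.0, 1.41, 0.79] hoodTCP [-43.0, -454.0, 243.2] app [0.01, -0.01, -1.0] F [-0.4, 0.3, -0.3] op 43.1
[13.8, 7.3, -453.1, -0.4, -89.7, -0.0] rows 9
```

View pics/s11.png

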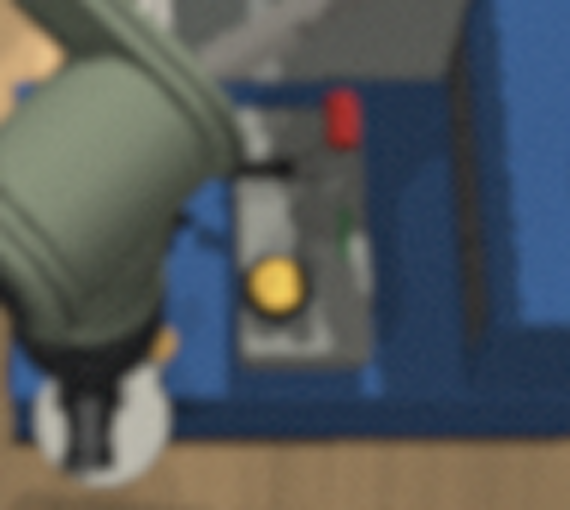

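Call:
{"method": "jog_arm", "body": {"targets": [[0.5, 60, 0, 0, 0, 0, 0], [0.5, 40, 0, -60, 0, -20, 0], [0.5, 14, 0, -453, 0, -89.7, 0], [0.5, 14, 0, -453, 0, -89.7, 0], [0.5, 14, 0, -453, 0, -89.7, 0], [0.5, 14, 0, -453, 0, -89.7, 0], [0.5, 14, 0, -453, 0, -89.7, 0], [0.5, 14, 0, -453, 0, -89.7, 0]]}}

```text
time_s: 16.73
position: [0.5048, -0.0074, 0.2346]
ee_rot: [-1.14, 1.315, -1.312]
wrist_force: [0.3, 0.7, -0.2]
opening: 0.0425
```

```bash
python3 -c "
from ov import *
st();crop('top',290,120,380,220,6,'t11')
go(tgt(H((-36,0,200),h),DN,hd((1,0,0))))"
```

```text
t 16.73 q [-0.04, 0.21, 1.71, 0.0, 1.22, 0.1] hoodTCP [-63.2, -16.7, 234.6] app [-0.0, 0.0, -1.0] F [0.3, 0.7, -0.2] op 42.5
[-15.6, 34.6, 24.6, 0.2, -13.7, -0.4] rows 2
```

View pics/t11.png

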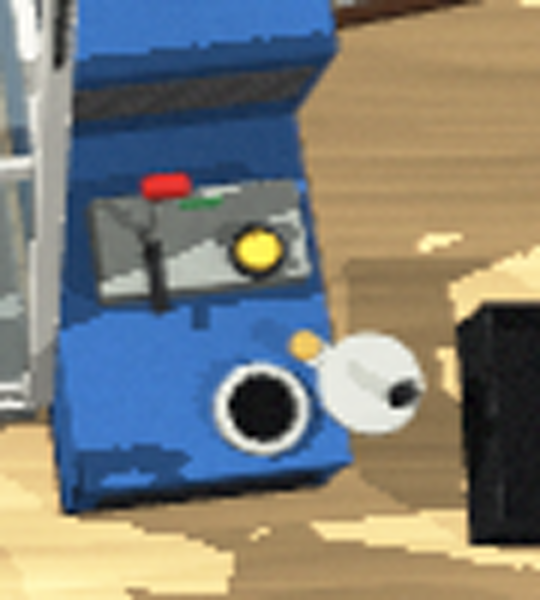

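Call:
{"method": "jog_arm", "body": {"targets": [[0.45, -15.6, 20, 25, 0, -13.7, 0], [0.45, -15.6, 20, 25, 0, -13.7, 0], [0.45, -15.6, 20, 26, 0, -13.7, 0]]}}

```text
time_s: 17.15
position: [0.5333, 0.0023, 0.2144]
ee_rot: [-1.253, 1.144, -1.14]
wrist_force: [0.4, -0.2, -0.8]
opening: 0.0473
```

```bash
python3 -c "
from ov import *
st();go(tgt(H((-33,0,66),h),DN,hd((1,0,0))))
crop('scene',225,150,325,250,6,'s12')"
```

```text
t 17.15 q [-0.02, 0.27, 1.68, -0.0, 1.19, -0.11] hoodTCP [-33.9, -10.0, 214.4] app [-0.0, 0.0, -1.0] F [0.4, -0.2, -0.8] op 47.3
[-10.0, 148.4, 1.1, 0.2, -0.9, -0.0] rows 3
```

View pics/s12.png

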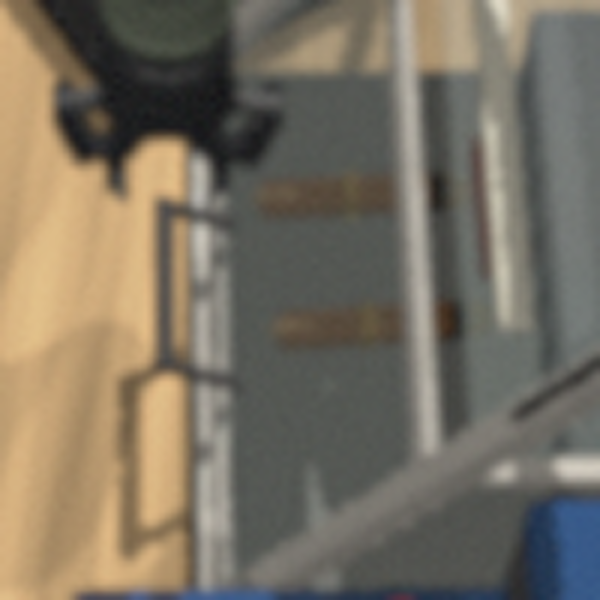

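Call:
{"method": "jog_arm", "body": {"targets": [[0.45, -10, 60, 1, 0, -0.9, 0], [0.45, -10, 110, 1, 0, -0.9, 0], [0.45, -10, 140, 1, 0, -0.9, 0], [0.45, -10, 148, 1, 0, -0.9, 0], [0.45, -10, 148, 1, 0, -0.9, 0], [1, -10, 148, 1, 0, -0.9, 0], [1, -10, 148, 1, 0, -0.9, 0], [1, -10, 148, 1, 0, -0.9, 0]], "newtons": 60}}

```text
time_s: 18.2
position: [0.5318, 0.012, 0.069]
ee_rot: [-1.261, 1.132, -1.128]
wrist_force: [-7.3, -0.6, 6.9]
opening: 0.0118
```

```bash
python3 -c "
from ov import *
st();crop('scene',225,150,325,250,6,'s13')
s=r.observe();Rc=R.from_rotvec(s['ee_rot']).as_matrix();print(Rc.T@hd((.5,0,.866))*200)
"
```

```text
t 18.2 q [0.0, 0.41, 1.88, -0.0, 0.85, -0.11] hoodTCP [-34.3, -0.3, 69.0] app [-0.0, -0.0, -1.0] F [-7.3, -0.6, 6.9] op 11.8
[   0.19108703 -173.60738111   99.29088936]
```

View pics/s13.png

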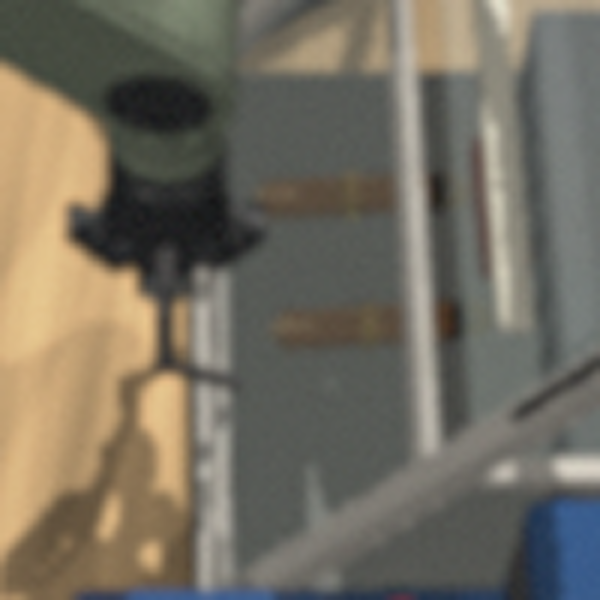

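Call:
{"method": "jog_arm", "body": {"targets": [[1, 0, -15, 8.7, 0, 0, 0], [1, 0, -37, 21, 0, 0, 0], [1, 0, -59, 34, 0, 0, 0], [1, 0, -81, 46.5, 0, 0, 0], [1, 0, -103, 59, 0, 0, 0], [1, 0, -125, 72, 0, 0, 0], [1, 0, -147, 84.5, 0, 0, 0], [1, 0, -169, 97, 0, 0, 0]]}}

```text
time_s: 19.25
position: [0.6279, 0.0226, 0.2366]
ee_rot: [-1.263, 1.135, -1.126]
wrist_force: [-4.5, -0.2, -4.6]
opening: 0.0117
```

```bash
python3 -c "
from ov import *
st();crop('scene',225,130,325,250,5,'s14')
"
```

```text
t 19.25 q [0.02, 0.41, 1.42, -0.0, 1.32, -0.09] hoodTCP [62.3, 0.1, 236.6] app [-0.01, -0.0, -1.0] F [-4.5, -0.2, -4.6] op 11.7
```

View pics/s14.png

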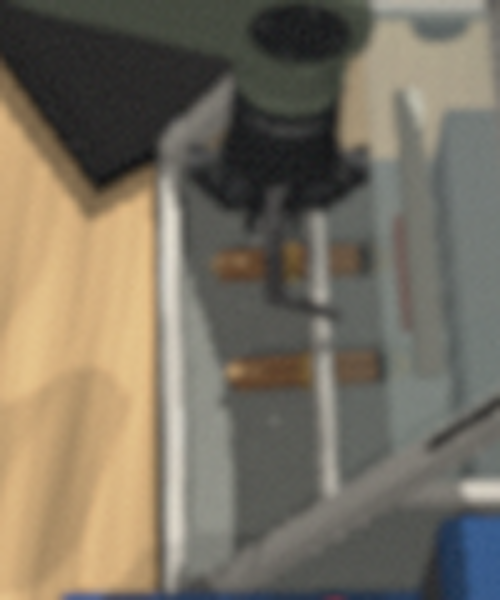

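Call:
{"method": "jog_arm", "body": {"targets": [[0.45, 0, 0, 0, 0, 0, 0], [0.45, 0, 0, 0, 0, 0, 0], [0.45, 0, 0, 0, 0, 0, 0], [0.45, 0, -30, 0, 0, 0, 0], [0.45, 0, -70, 0, 0, 0, 0], [0.45, 0, -70, -60, 0, 0, 0], [0.45, 0, -70, -120, 0, 0, 0], [0.45, 0, -70, -180, 0, 0, 0]]}}

```text
time_s: 20.3
position: [0.4497, 0.0033, 0.3064]
ee_rot: [-1.258, 1.13, -1.13]
wrist_force: [1.0, -0.0, -0.1]
opening: 0.0468
```

```bash
python3 -c "
from ov import *
st();crop('scene',225,130,325,250,5,'s15');crop('top',180,90,310,210,6,'t15')
"
```

```text
t 20.3 q [-0.02, 0.08, 1.69, -0.0, 1.38, -0.13] hoodTCP [-116.9, -0.3, 306.4] app [-0.0, -0.0, -1.0] F [1.0, -0.0, -0.1] op 46.8
```

View pics/s15.png

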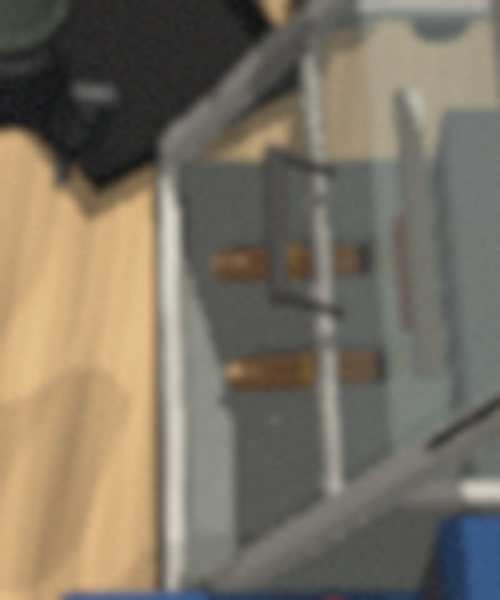

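View pics/t15.png

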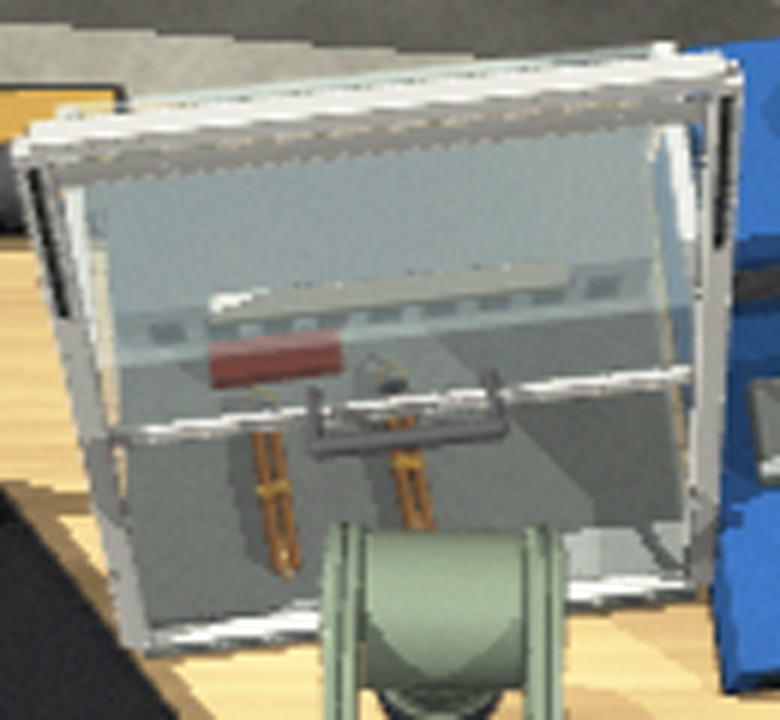

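```bash
cat > pk.py <<'E'
from h import *
T=np.radians(28)
def app(f): f=np.array(f)/np.linalg.norm(f);return np.r_[f[:2]*np.sin(T),-np.cos(T)]
E
python3 - <<'E'
from pk import *
def w(x,y,z=.042): return Hinv(onz('top',(179.5+x/6,89.5+y/6),z),h)[0].round(0)
for nm,pts in(("A",((271,490),(287,565),(263,430))),("B",((407,463),(422,522),(396,415)))):
    P=[w(*p) for p in pts];print(nm,P,np.degrees(np.arctan2(P[2][1]-P[1][1],P[2][0]-P[1][0])))
c=[(179,171),(210,210),(167,247),(133,210)]
C=np.array([onz('top',np.array(p),.026) for p in c]);m=C.mean(0);print("tray",m,np.linalg.norm(C-np.roll(C,1,0),axis=1),np.degrees(np.arctan2(*(C[0]-C[1])[1::-1])),np.degrees(np.arctan2(*(C[3]-C[2])[1::-1])))
E
```

```text
A [array([95., 98., 42.]), array([37., 92., 42.]), array([141., 100.,  42.])] 4.398705354995532
B [array([104.,  -5.,  42.]), array([ 58., -11.,  42.]), array([142.,  -1.,  42.])] 6.788974574438791
tray [0.48145541 0.35465342 0.026     ] [0.26542615 0.22837335 0.24479877 0.22573748] 38.73095171971786 43.93553217578105
```

```bash
python3 - <<'E'
from pk import *
a=np.radians(4.4);f=hd((np.cos(a),np.sin(a),0));J=hd((np.sin(a),-np.cos(a),0))
go(*[tgt(H(p,h),app(f),J) for p in((-90,96,180),(-40,96,105),(75,96.5,60),(75,96.5,29))])
E
```

```text
[-95.9, 126.5, 31.6, 21.1, 83.8, 22.7] rows 9
[-95.8, 201.3, 81.9, 21.1, 83.8, 22.7] rows 9
[-96.2, 245.9, 197.0, 21.1, 83.8, 22.7] rows 9
[-96.2, 276.9, 197.1, 21.1, 83.8, 22.7] rows 9
```

Call:
{"method": "jog_arm", "body": {"targets": [[0.3, -96, 126, 32, 21.1, 83.8, 22.7], [0.3, -96, 126, 32, 21.1, 83.8, 22.7], [0.3, -96, 126, 32, 21.1, 83.8, 22.7], [0.3, -96, 126, 32, 21.1, 83.8, 22.7], [0.3, -96, 126, 32, 21.1, 83.8, 22.7], [0.3, -96, 126, 32, 21.1, 83.8, 22.7], [0.3, -96, 126, 32, 21.1, 83.8, 22.7], [0.3, -96, 126, 32, 21.1, 83.8, 22.7]]}}

```text
time_s: 21.4
position: [0.4735, 0.1022, 0.1808]
ee_rot: [0.226, 1.898, -1.816]
wrist_force: [-0.9, 0.9, 0.5]
opening: 0.0597
```

```bash
python3 - <<'E'
from pk import *
from ov import crop
st()
a=np.radians(4.4);f=hd((np.cos(a),np.sin(a),0));J=hd((np.sin(a),-np.cos(a),0))
go(*[tgt(H(p,h),app(f),J) for p in((-90,96,180),(-40,96,105),(75,96.5,60),(75,96.5,29))])
crop('top',180,90,310,210,6,'t16')
E
```

```text
t 21.4 q [0.18, 0.03, 2.18, 0.03, 0.46, 1.48] hoodTCP [-82.7, 95.6, 180.8] app [0.45, 0.1, -0.89] F [-0.9, 0.9, 0.5] op 59.7
[6.7, -2.6, -1.4, 0.8, 3.3, 0.7] rows 1
[-2.8, 86.8, 4.2, 0.8, 3.3, 0.7] rows 2
[-83.4, 179.4, 18.4, 0.8, 3.3, 0.7] rows 4
[-69.2, 206.9, 17.9, 0.8, 3.3, 0.7] rows 4
```

View pics/t16.png

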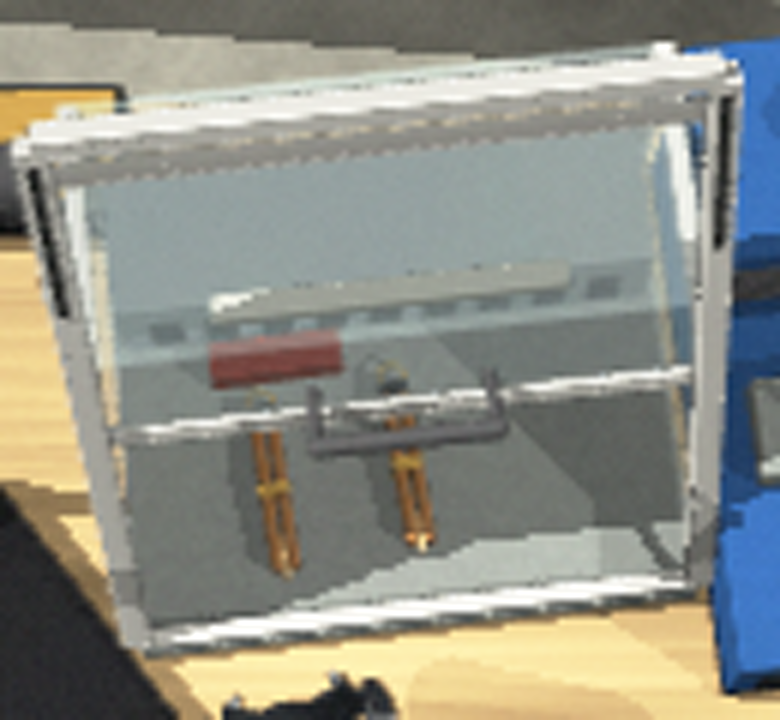

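Call:
{"method": "jog_arm", "body": {"targets": [[0.3, -3, 87, 4, 0.8, 3.3, 0.7], [0.3, -3, 87, 4, 0.8, 3.3, 0.7], [0.3, -45, 135, 11, 0.8, 3.3, 0.7], [0.3, -83, 179, 18, 0.8, 3.3, 0.7], [0.3, -83, 179, 18, 0.8, 3.3, 0.7], [0.3, -76, 193, 18, 0.8, 3.3, 0.7], [0.3, -70, 206, 18, 0.8, 3.3, 0.7], [0.3, -70, 206, 18, 0.8, 3.3, 0.7]]}}

```text
time_s: 22.45
position: [0.6286, 0.1202, 0.0286]
ee_rot: [0.286, 1.918, -1.834]
wrist_force: [-0.1, -0.0, 0.9]
opening: 0.0597
```

```bash
python3 - <<'E'
from pk import *
from ov import crop
st()
crop('top',180,90,310,210,6,'t17');crop('scene',225,130,325,250,5,'s17')
E
```

```text
t 22.45 q [0.17, 0.48, 2.05, 0.06, 0.13, 1.49] hoodTCP [73.4, 97.1, 28.6] app [0.46, 0.09, -0.88] F [-0.1, -0.0, 0.9] op 59.7
```

View pics/t17.png

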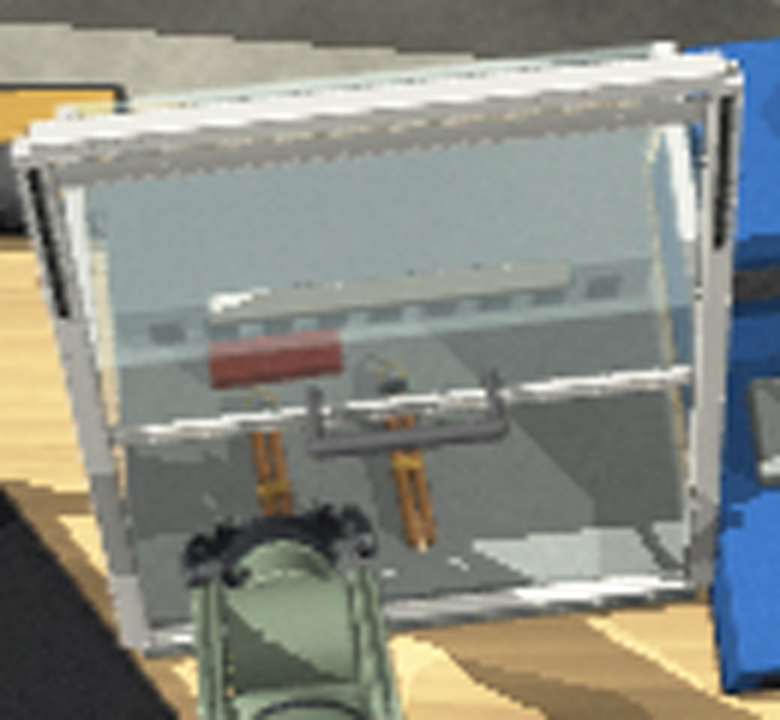

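View pics/s17.png

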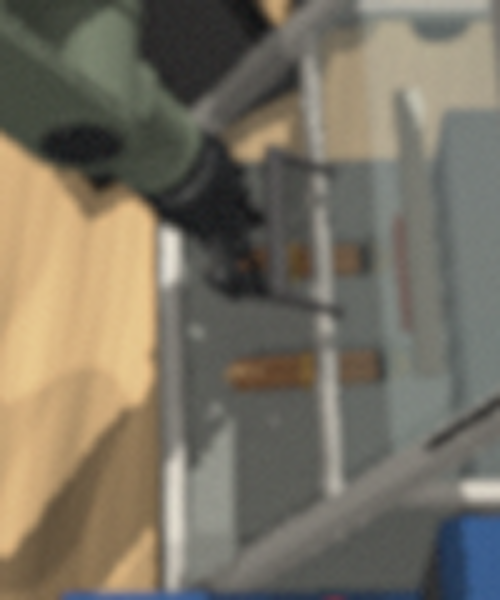

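Call:
{"method": "jog_arm", "body": {"targets": [[0.3, 0, 0, 0, 0, 0, -6], [0.3, 0, 0, 0, 0, 0, -6]]}}

```text
time_s: 22.8
position: [0.6327, 0.1209, 0.0321]
ee_rot: [0.197, 1.963, -1.895]
wrist_force: [1.1, -0.2, -0.4]
opening: 0.0593
```

Call:
{"method": "jog_arm", "body": {"targets": [[1, 0, 1, 0, 0, 0, 0], [1, 0, 1, 0, 0, 0, 0], [1, 0, 1, 0, 0, 0, 0], [1, 0, 1, 0, 0, 0, 0], [1, 0, 1, 0, 0, 0, 0]], "newtons": 50}}

```text
time_s: 23.42
position: [0.6296, 0.1204, 0.0287]
ee_rot: [0.191, 1.966, -1.9]
wrist_force: [-2.1, -1.0, 2.2]
opening: 0.0204
```

```bash
python3 - <<'E'
from pk import *
from ov import crop
st()
s=r.observe();Rc=R.from_rotvec(s['ee_rot']).as_matrix();print(Rc.T@[0,0,40],Rc.T@hd((-100,0,0)))
E
```

```text
t 23.43 q [0.17, 0.49, 1.97, 0.02, 0.3, 1.53] hoodTCP [74.4, 97.2, 28.7] app [0.37, 0.07, -0.93] F [-2.1, -1.0, 2.2] op 20.4
[-14.90428833 -37.11947924   0.08031637] [ 92.47783704 -37.1496977   -8.23101561]
```

Call:
{"method": "jog_arm", "body": {"targets": [[1, -4, -9, 0, 0, 0, 0], [1, -8, -19, 0, 0, 0, 0], [1, 10, -37, -2, 0, 0, 0], [1, 48, -54, -5, 0, 0, 0], [1, 95, -75, -9, 0, 0, 0], [1, 140, -95, -13, 0, 0, 0], [1, 185, -113, -17, 0, 0, 0], [1, 185, -113, -17, 0, 0, 0]]}}

```text
time_s: 24.42
position: [0.4126, 0.0966, 0.0642]
ee_rot: [0.188, 1.967, -1.901]
wrist_force: [0.4, -0.1, -0.3]
opening: 0.0205
```

```bash
python3 - <<'E'
from pk import *
from ov import crop
st()
im=r.grab_frame('top');crop('top',120,110,310,260,4,'t18',im=im);crop('scene',200,80,330,250,3.5,'s18')
E
```

```text
t 24.43 q [0.21, 0.17, 2.4, -0.05, 0.2, 1.64] hoodTCP [-143.9, 96.4, 64.2] app [0.36, 0.07, -0.93] F [0.4, -0.1, -0.3] op 20.5
```

View pics/t18.png

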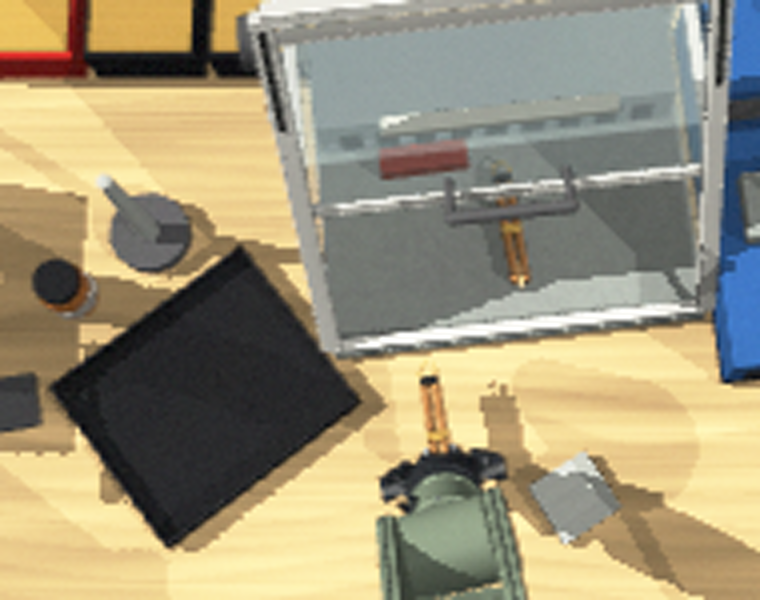

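View pics/s18.png

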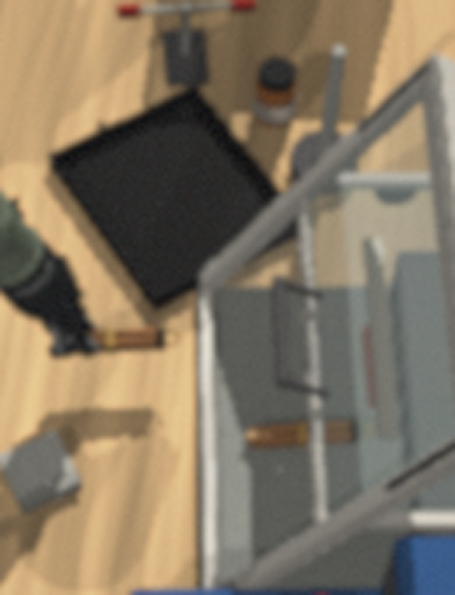

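```bash
python3 - <<'E'
from pk import *
c=np.array([(238,250),(360,400),(170,547),(52,385)])/4+[119.5,109.5]
def cor(p):
    L=np.array([(112.5,-132.5),(-112.5,-132.5),(-112.5,132.5),(112.5,132.5)])/1000
    # order: top corner..., 
    C,S=np.cos(p[2]),np.sin(p[2]);return np.c_[p[0]+C*L[:,0]-S*L[:,1],p[1]+S*L[:,0]+C*L[:,1],np.full(4,.026)]
f=lambda p:(proj('top',cor(p))-c).ravel()
s=least_squares(f,[.48,.35,.7]);print(s.x,np.degrees(s.x[2]),s.fun.round(1));json.dump(s.x.tolist(),open('tray.json','w'))
E
```

```text
[0.48664186 0.36136728 0.66520219] 38.11327775044172 [ 0.9 -1.4  0.5 -0.2 -0.6  0.6 -0.8  0.8]
```

```bash
cat >> pk.py <<'E'
tr=json.load(open('tray.json'))
def td(v):
    c,s=np.cos(tr[2]),np.sin(tr[2]);return np.array([c*v[0]-s*v[1],s*v[0]+c*v[1],0])
def TR(P): return np.array([tr[0],tr[1],0])+td(np.array(P)/1000.)+[0,0,P[2]/1000]
def appt(f,deg): return np.r_[np.array(f)[:2]*np.sin(np.radians(deg)),-np.cos(np.radians(deg))]
def place(x,y,z,deg): return tgt(TR((x,y,z)),appt(td((1,0,0)),deg),td((0,-1,0)))
E
python3 - <<'E'
from pk import *
s=r.observe();Rc=R.from_rotvec(s['ee_rot']).as_matrix();print(np.degrees(np.arccos(-Rc[2,1])),Rc[2,2])
go(place(-5,50,130,21.7))
E
```

```text
22.129288598895243 0.0019030419032894583
[-107.1, -26.4, -288.3, -10.3, -25.3, -0.4] rows 5
```

Call:
{"method": "jog_arm", "body": {"targets": [[1, -20, -52, -10, 0, 0, 0], [1, -40, -70, -60, -2, -5, 0], [1, -107, -27, -288, -10.3, -25.3, -0.4], [1, -107, -27, -288, -10.3, -25.3, -0.4], [1, -107, -27, -288, -10.3, -25.3, -0.4], [1, -107, -27, -288, -10.3, -25.3, -0.4], [1, -107, -27, -288, -10.3, -25.3, -0.4], [1, -107, -27, -288, -10.3, -25.3, -0.4]]}}

```text
time_s: 25.52
position: [0.4509, 0.3971, 0.1287]
ee_rot: [-0.265, 1.813, -1.588]
wrist_force: [0.3, -0.1, -1.5]
opening: 0.0207
```

```bash
python3 - <<'E'
from pk import *
from ov import crop
st();go(place(-5,50,130,21.7),place(-5,50,16,21.7))
crop('top',120,110,310,260,4,'t19');crop('scene',200,80,330,250,3.5,'s19')
E
```

```text
t 25.52 q [0.71, 0.3, 1.95, -0.03, 0.52, 1.64] hoodTCP [-74.0, 391.2, 128.7] app [0.29, 0.23, -0.93] F [0.3, -0.1, -1.5] op 20.7
[-1.5, -0.9, 0.1, 0.1, -0.0, 0.2] rows 1
[40.3, 105.2, 0.3, 0.1, -0.0, 0.2] rows 2
```

View pics/t19.png

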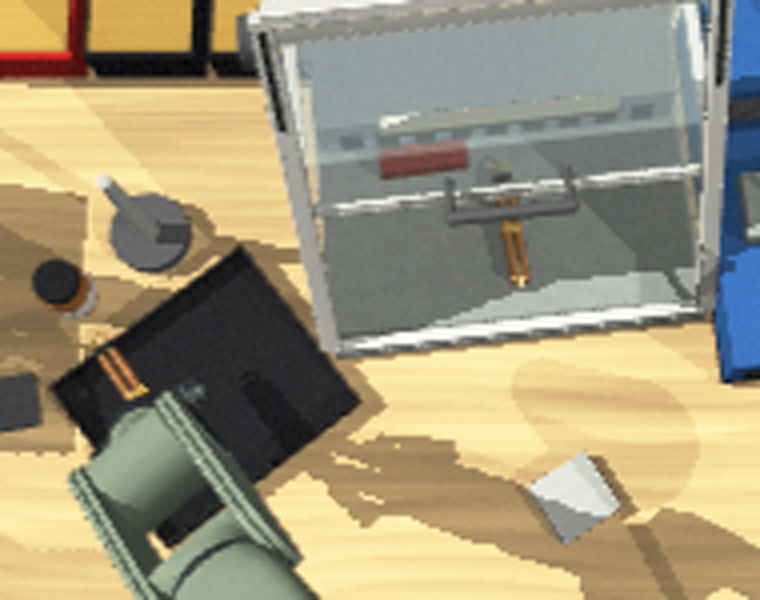

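View pics/s19.png

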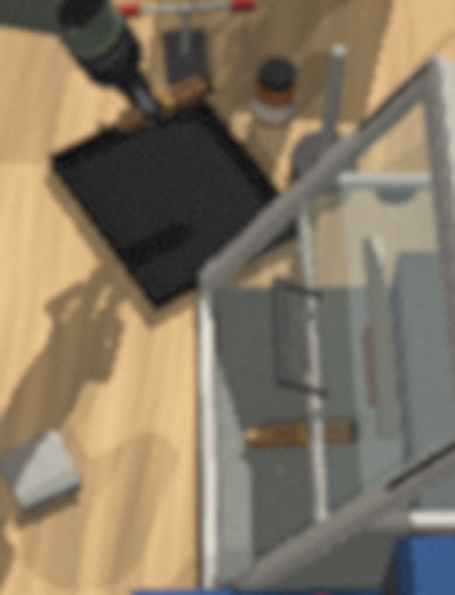

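```bash
python3 - <<'E'
from pk import *
for P in((15,50,122),(60,50,122),(15,50,16)): print(((proj('top',TR(P))[0]-[119.5,109.5])*4).round(),((proj('scene',TR(P))[0]-[199.5,79.5])*3.5).round())
E
```

```text
[141. 398.] [163. 108.]
[116. 365.] [194.  93.]
[163. 412.] [163. 162.]
```

Call:
{"method": "jog_arm", "body": {"targets": [[1, 20, 50, 0, 0, 0, 0], [1, 33, 85, 0, 0, 0, 0], [1, 38, 98, 0, 0, 0, 0], [1, 40, 104, 0, 0, 0, 0], [1, 40, 104, 0, 0, 0, 0]]}}

```text
time_s: 26.25
position: [0.4521, 0.398, 0.0186]
ee_rot: [-0.262, 1.813, -1.586]
wrist_force: [0.7, 0.4, 0.0]
opening: 0.0208
```

```bash
python3 - <<'E'
from pk import *
from ov import crop
st();go(place(-5,50,15,21.7)); print(r.observe()['position'])
crop('scene',200,80,330,250,3.5,'s20')
E
```

```text
t 26.25 q [0.71, 0.46, 2.06, -0.07, 0.24, 1.68] hoodTCP [-72.8, 392.0, 18.6] app [0.29, 0.23, -0.93] F [0.7, 0.4, 0.0] op 20.8
[1.7, 3.2, 0.2, 0.1, -0.1, 0.1] rows 1
[0.45206901 0.39798933 0.01857067]
```

View pics/s20.png

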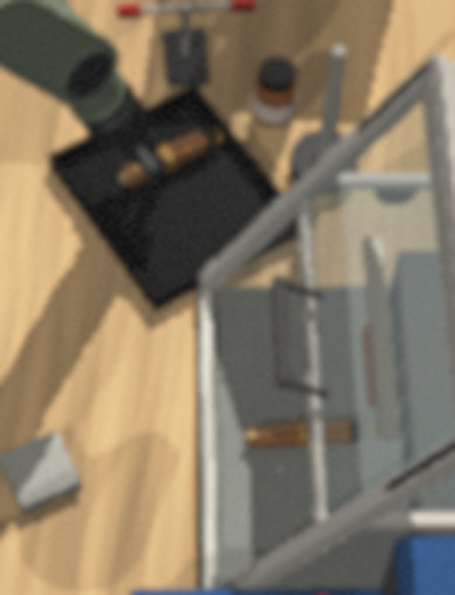

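Call:
{"method": "jog_arm", "body": {"targets": [[1, 2, 2.5, 0, 0, 0, 0], [1, 2, 4, 0, 0, 0, 0], [1, 2, 4, 0, 0, 0, 0]]}}

```text
time_s: 26.68
position: [0.451, 0.3976, 0.0137]
ee_rot: [-0.264, 1.813, -1.586]
wrist_force: [-1.8, -1.0, 3.9]
opening: 0.0213
```

Call:
{"method": "jog_arm", "body": {"targets": [[0.45, 0, 0, 0, 0, 0, 0], [0.45, 0, 0, 0, 0, 0, 0], [0.45, 0, 0, 0, 0, 0, 0], [0.45, 0, -40, 0, 0, 0, 0], [0.45, 0, -90, 0, 0, 0, 0], [0.45, 0, -140, 0, 0, 0, 0], [0.45, 0, -140, 0, 0, 0, 0]]}}

```text
time_s: 27.55
position: [0.4116, 0.3666, 0.1474]
ee_rot: [-0.257, 1.812, -1.581]
wrist_force: [-0.3, -0.3, 0.5]
opening: 0.0469
```

```bash
python3 - <<'E'
from pk import *
from ov import crop
st()
a=np.radians(6);f=hd((np.cos(a),np.sin(a),0));J=hd((np.sin(a),-np.cos(a),0))
go(*[tgt(H(p,h),appt(f,22),J) for p in((-110,-10,180),)])
crop('scene',200,80,330,250,3.5,'s21')
E
```

```text
t 27.55 q [0.72, 0.2, 2.03, -0.03, 0.52, 1.65] hoodTCP [-116.3, 365.0, 147.4] app [0.29, 0.23, -0.93] F [-0.3, -0.3, 0.5] op 46.9
[167.1, -103.3, 321.2, 9.9, 24.1, 0.0] rows 7
```

View pics/s21.png

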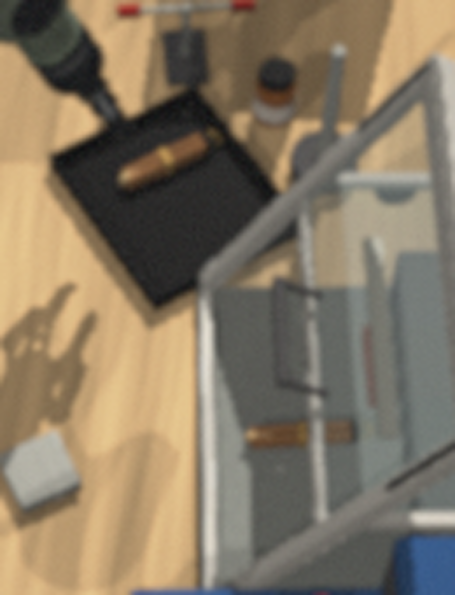

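Call:
{"method": "jog_arm", "body": {"targets": [[0.35, 167, -103, 321, 9.9, 24.1, 0], [0.35, 167, -103, 321, 9.9, 24.1, 0], [0.35, 167, -103, 321, 9.9, 24.1, 0], [0.35, 167, -103, 321, 9.9, 24.1, 0], [0.35, 167, -103, 321, 9.9, 24.1, 0], [0.35, 167, -103, 321, 9.9, 24.1, 0], [0.35, 167, -103, 321, 9.9, 24.1, 0], [0.35, 167, -103, 321, 9.9, 24.1, 0]]}}

```text
time_s: 28.6
position: [0.4562, -0.0064, 0.1759]
ee_rot: [0.162, 1.963, -1.894]
wrist_force: [1.2, -0.6, 0.4]
opening: 0.0553
```

```bash
python3 - <<'E'
from pk import *
from ov import crop
st()
crop('top',180,90,310,210,6,'t22')
E
```

```text
t 28.6 q [-0.12, 0.03, 2.15, 0.2, 0.61, 1.1] hoodTCP [-111.5, -10.5, 175.9] app [0.36, 0.07, -0.93] F [1.2, -0.6, 0.4] op 55.3
```

View pics/t22.png

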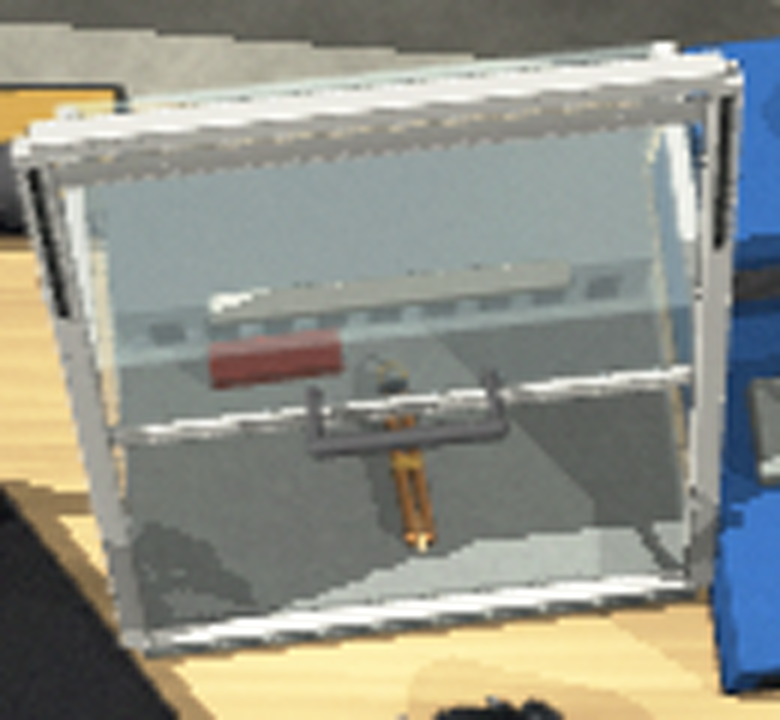

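```bash
python3 - <<'E'
from pk import *
def w(x,y,z=.036): return Hinv(onz('top',(179.5+x/6,89.5+y/6),z),h)[0].round(1)
print(w(407,461),w(422,546),w(391,382))
a=np.radians(6);f=hd((np.cos(a),np.sin(a),0));J=hd((np.sin(a),-np.cos(a),0))
go(*[tgt(H(p,h),appt(f,24),J) for p in((-60,-18,105),(78,-8,60),(78,-8,28))])
E
```

```text
[107.4  -5.3  36. ] [41.3 -9.3 36. ] [170.   0.  36.]
[-20.8, 84.5, 13.6, -0.2, 0.1, 2.6] rows 2
[-133.2, 176.8, 18.0, -0.2, 0.1, 2.6] rows 4
[-121.5, 206.6, 17.9, -0.2, 0.1, 2.6] rows 4
```

Call:
{"method": "jog_arm", "body": {"targets": [[0.35, -21, 84, 14, 0, 0, 2.6], [0.35, -21, 84, 14, 0, 0, 2.6], [0.35, -77, 130, 16, 0, 0, 2.6], [0.35, -133, 177, 18, 0, 0, 2.6], [0.35, -133, 177, 18, 0, 0, 2.6], [0.35, -127, 192, 18, 0, 0, 2.6], [0.35, -121, 206, 18, 0, 0, 2.6], [0.35, -121, 206, 18, 0, 0, 2.6]]}}

```text
time_s: 29.65
position: [0.6417, 0.0164, 0.0279]
ee_rot: [0.199, 1.944, -1.864]
wrist_force: [0.4, 0.1, -0.8]
opening: 0.0553
```

```bash
python3 - <<'E'
from pk import *
from ov import crop
st()
crop('top',180,90,310,210,6,'t23')
E
```

```text
t 29.65 q [-0.04, 0.49, 1.99, 0.37, 0.28, 0.98] hoodTCP [75.4, -7.5, 27.9] app [0.4, 0.08, -0.91] F [0.4, 0.1, -0.8] op 55.3
```

View pics/t23.png

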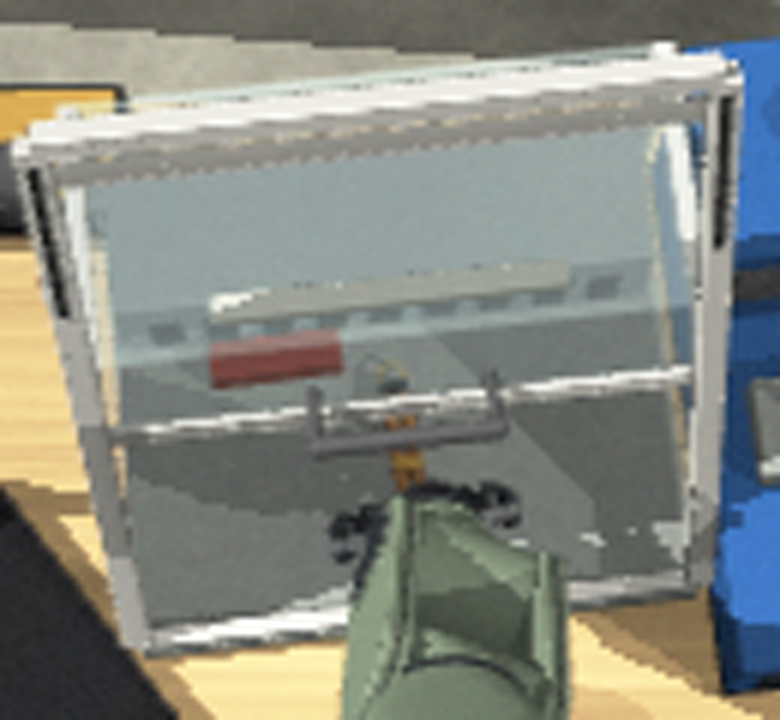

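Position is good, with the fingers straddling the clamp just in front of the band. Closing.

Call:
{"method": "jog_arm", "body": {"targets": [[1, 0, 0, 0, 0, 0, 0], [1, 0, 0, 0, 0, 0, 0], [1, 0, 0, 0, 0, 0, 0], [1, 0, 0, 0, 0, 0, 0], [1, 0, 0, 0, 0, 0, 0]], "newtons": 60}}

```text
time_s: 30.32
position: [0.6451, 0.0148, 0.0315]
ee_rot: [0.208, 1.939, -1.862]
wrist_force: [-2.4, 0.2, 6.4]
opening: 0.0203
```

Call:
{"method": "jog_arm", "body": {"targets": [[1, -4, -9, 0, 0, 0, 0], [1, -8, -19, 0, 0, 0, 0], [1, 10, -37, -2, 0, 0, 0], [1, 48, -56, -5, 0, 0, 0], [1, 95, -80, -9, 0, 0, 0], [1, 140, -103, -13, 0, 0, 0], [1, 185, -125, -17, 0, 0, 0], [1, 185, -125, -17, 0, 0, 0]]}}

```text
time_s: 31.32
position: [0.4219, -0.0139, 0.0684]
ee_rot: [0.205, 1.943, -1.864]
wrist_force: [0.4, 0.8, -0.3]
opening: 0.0206
```

```bash
python3 - <<'E'
from pk import *
from ov import crop
st();go(place(-15,-45,130,24))
crop('top',120,110,310,260,4,'t24');crop('scene',200,80,330,250,3.5,'s24')
E
```

```text
t 31.32 q [-0.17, 0.16, 2.41, 0.72, 0.23, 0.51] hoodTCP [-146.3, -14.4, 68.4] app [0.4, 0.08, -0.91] F [0.4, 0.8, -0.3] op 20.6
[-160.3, 3.0, -306.5, -10.8, -23.8, 0.0] rows 6
```

View pics/t24.png

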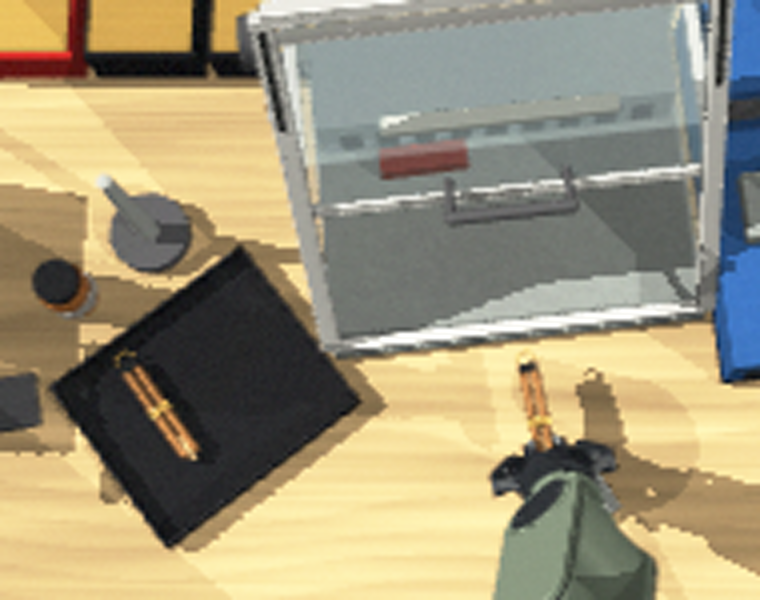

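View pics/s24.png

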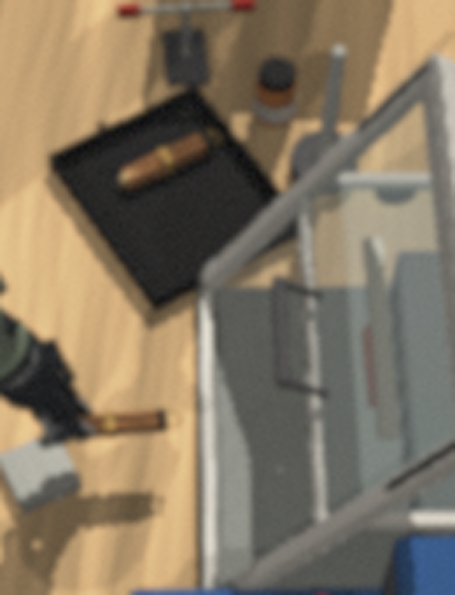

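Call:
{"method": "jog_arm", "body": {"targets": [[1, -20, -50, -10, 0, 0, 0], [1, -50, -75, -40, -1, -2, 0], [1, -100, -60, -150, -5, -12, 0], [1, -160, 3, -306, -10.8, -23.8, 0], [1, -160, 3, -306, -10.8, -23.8, 0], [1, -160, 3, -306, -10.8, -23.8, 0], [1, -160, 3, -306, -10.8, -23.8, 0], [1, -160, 3, -306, -10.8, -23.8, 0]]}}

```text
time_s: 32.42
position: [0.5079, 0.3203, 0.1298]
ee_rot: [-0.226, 1.799, -1.554]
wrist_force: [-0.2, -0.4, -1.1]
opening: 0.0198
```

```bash
python3 - <<'E'
from pk import *
from ov import crop
st();go(place(-15,-45,130,24),place(-15,-45,18,24))
crop('top',120,110,310,260,4,'t25');crop('scene',200,80,330,250,3.5,'s25')
E
```

```text
t 32.42 q [0.51, 0.29, 1.98, 0.14, 0.46, 1.29] hoodTCP [-25.5, 308.9, 129.8] app [0.32, 0.25, -0.91] F [-0.2, -0.4, -1.1] op 19.8
[5.7, -2.8, -0.4, -0.0, 0.4, -0.2] rows 1
[51.6, 99.4, -0.8, -0.0, 0.4, -0.2] rows 2
```

View pics/t25.png

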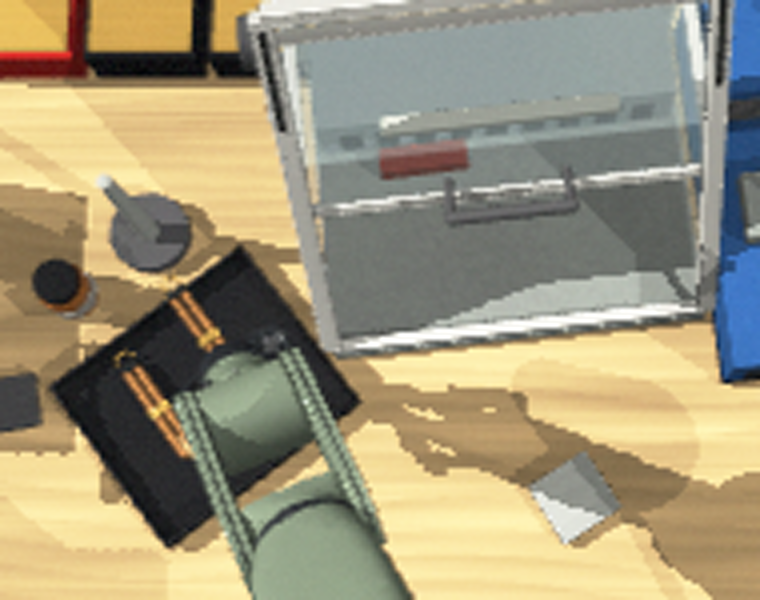

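View pics/s25.png

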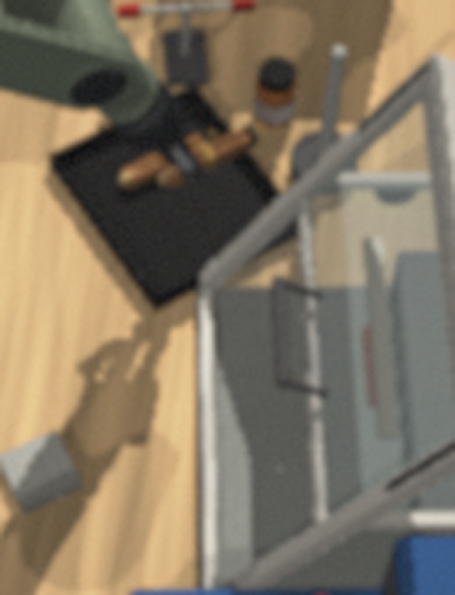

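Call:
{"method": "jog_arm", "body": {"targets": [[1, 26, 48, 0, 0, 0, 0], [1, 42, 80, 0, 0, 0, 0], [1, 49, 94, 0, 0, 0, 0], [1, 51, 98, 0, 0, 0, 0], [1, 52, 101, 0, 0, 0, 0], [1, 52, 101, 0, 0, 0, 0]]}}

```text
time_s: 33.28
position: [0.502, 0.3119, 0.0173]
ee_rot: [-0.221, 1.801, -1.557]
wrist_force: [-0.5, -0.2, -0.8]
opening: 0.0205
```

```bash
python3 - <<'E'
from pk import *
from ov import crop
st()
crop('top',120,110,310,260,4,'t26');crop('scene',200,80,330,250,3.5,'s26')
E
```

```text
t 33.27 q [0.5, 0.45, 2.12, 0.41, 0.16, 1.02] hoodTCP [-32.3, 301.1, 17.3] app [0.32, 0.25, -0.91] F [-0.5, -0.2, -0.8] op 20.5
```

View pics/s26.png

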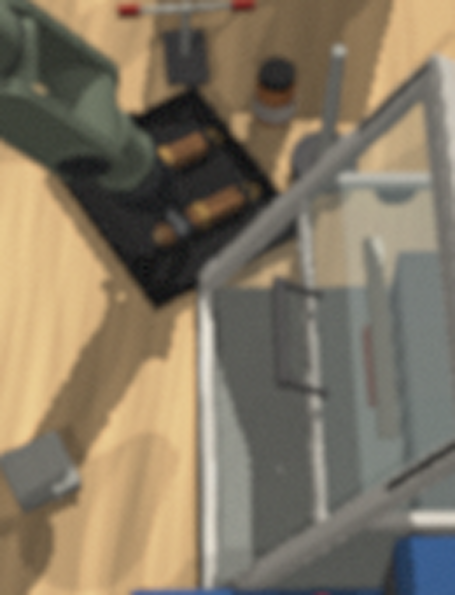

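Call:
{"method": "jog_arm", "body": {"targets": [[1, 1, 2, 0, 0, 0, 0], [1, 1.3, 3.2, 0, 0, 0, 0], [1, 1.3, 3.2, 0, 0, 0, 0]]}}

```text
time_s: 33.75
position: [0.5019, 0.3122, 0.0164]
ee_rot: [-0.218, 1.8, -1.555]
wrist_force: [-9.5, -8.4, 23.3]
opening: 0.0205
```

Call:
{"method": "jog_arm", "body": {"targets": [[0.45, 0, 0, 0, 0, 0, 0], [0.45, 0, 0, 0, 0, 0, 0], [0.45, 0, 0, 0, 0, 0, 0], [0.45, 0, -40, 0, 0, 0, 0], [0.45, 0, -90, 0, 0, 0, 0], [0.45, 0, -150, 0, 0, 0, 0], [0.45, 0, -150, 0, 0, 0, 0]]}}

```text
time_s: 34.62
position: [0.4544, 0.2748, 0.1544]
ee_rot: [-0.215, 1.799, -1.553]
wrist_force: [0.8, 0.1, 0.1]
opening: 0.0471
```

```bash
python3 - <<'E'
from pk import *
from ov import crop
st();go(tgt(H((-116,0,306),h),DN,hd((1,0,0))))
crop('scene',200,80,330,250,3.5,'s27')
E
```

```text
t 34.62 q [0.48, 0.15, 2.09, 0.16, 0.48, 1.25] hoodTCP [-83.5, 269.3, 154.4] app [0.33, 0.25, -0.91] F [0.8, 0.1, 0.1] op 47.1
[92.6, -208.0, 211.5, -12.6, -56.9, -22.3] rows 6
```

View pics/s27.png

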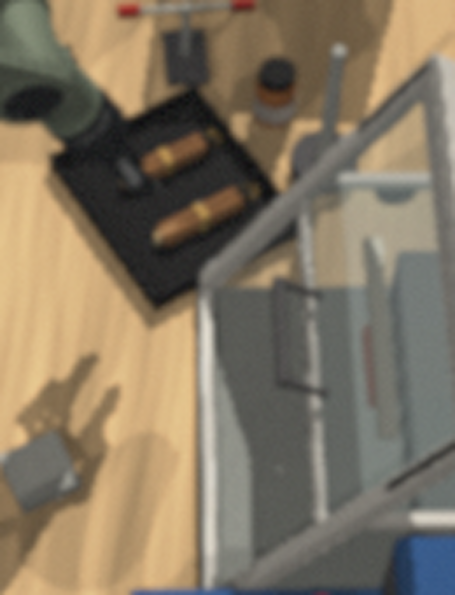

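Call:
{"method": "jog_arm", "body": {"targets": [[0.45, 0, -60, 0, 0, 0, 0], [0.45, 93, -208, 211, -12.6, -56.9, -22.3], [0.45, 93, -208, 211, -12.6, -56.9, -22.3], [0.45, 93, -208, 211, -12.6, -56.9, -22.3], [0.45, 93, -208, 211, -12.6, -56.9, -22.3], [0.45, 93, -208, 211, -12.6, -56.9, -22.3], [0.45, 93, -208, 211, -12.6, -56.9, -22.3], [0.45, 93, -208, 211, -12.6, -56.9, -22.3]]}}

```text
time_s: 35.67
position: [0.4506, 0.0042, 0.3004]
ee_rot: [-1.268, 1.138, -1.127]
wrist_force: [0.9, 1.2, 0.3]
opening: 0.0469
```

```bash
python3 - <<'E'
from pk import *
from ov import crop
st();J=hd((1,0,0));go(tgt(H((-116,0,306),h),DN,J),tgt(H((62,0,306),h),DN,J),tgt(H((62,0,236),h),DN,J))
crop('top',120,110,310,260,4,'t28');crop('scene',200,80,330,250,3.5,'s28')
E
```

```text
t 35.67 q [-0.01, 0.09, 1.69, -0.0, 1.37, -0.12] hoodTCP [-115.9, 0.6, 300.4] app [-0.01, -0.0, -1.0] F [0.9, 1.2, 0.3] op 46.9
[0.6, -5.6, -0.2, 0.7, -0.0, 0.1] rows 1
[0.6, -7.6, 177.8, 0.7, -0.0, 0.1] rows 3
[0.4, 62.3, 178.6, 0.7, -0.0, 0.1] rows 4
```

View pics/t28.png

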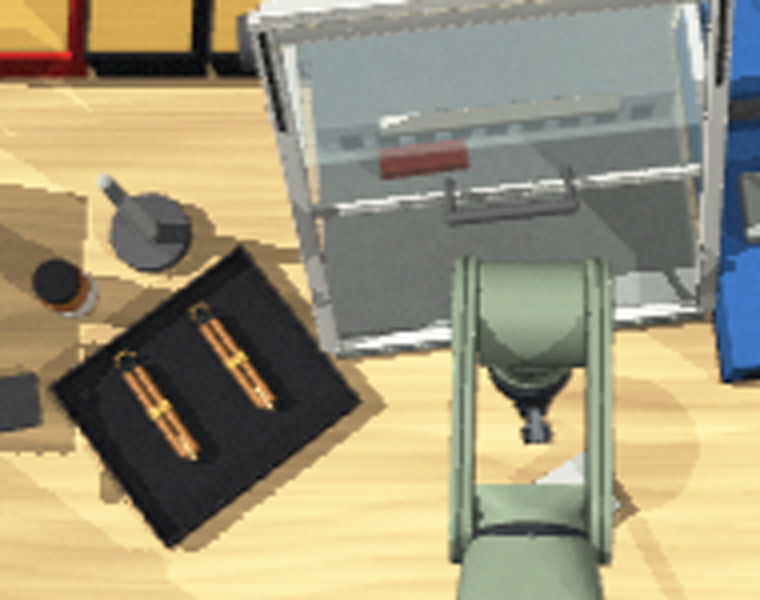

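View pics/s28.png

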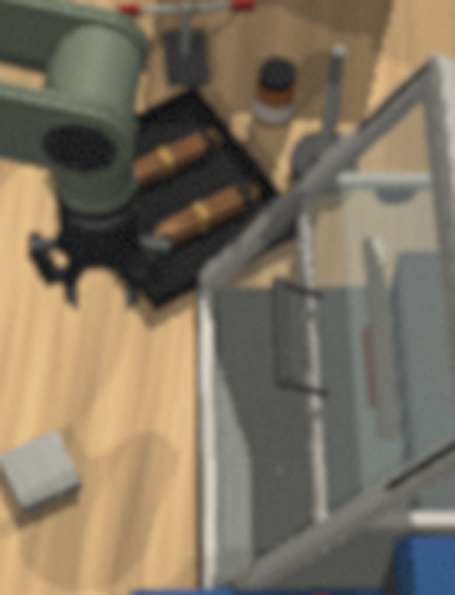

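Call:
{"method": "jog_arm", "body": {"targets": [[0.45, 0, -8, 60, 0.7, 0, 0], [0.45, 0, -8, 120, 0.7, 0, 0], [0.45, 0, -8, 178, 0.7, 0, 0], [0.45, 0, -8, 178, 0.7, 0, 0], [0.45, 0, 30, 178, 0.7, 0, 0], [0.45, 0, 60, 178, 0.7, 0, 0], [0.45, 0, 62, 178, 0.7, 0, 0], [0.45, 0, 62, 178, 0.7, 0, 0]]}}

```text
time_s: 36.78
position: [0.6264, 0.0225, 0.2403]
ee_rot: [-1.255, 1.126, -1.136]
wrist_force: [-0.9, -0.5, 1.0]
opening: 0.0471
```

Call:
{"method": "jog_arm", "body": {"targets": [[1, 0, 0, 0, 0, 0, 0], [1, 0, 0, 0, 0, 0, 0], [1, 0, 0, 0, 0, 0, 0], [1, 0, 0, 0, 0, 0, 0]], "newtons": 50}}

```text
time_s: 37.28
position: [0.6296, 0.0227, 0.24]
ee_rot: [-1.25, 1.121, -1.139]
wrist_force: [7.4, 0.1, -3.6]
opening: 0.0119
```

```bash
python3 - <<'E'
from pk import *
st()
s=r.observe();Rc=R.from_rotvec(s['ee_rot']).as_matrix();print(Rc.T@hd((-.5,0,-.866))*195)
E
```

```text
t 37.27 q [0.02, 0.4, 1.43, -0.0, 1.31, -0.09] hoodTCP [64.1, 0.1, 240.0] app [0.01, -0.0, -1.0] F [7.4, 0.1, -3.6] op 11.9
[ -0.53595375 167.64954785 -99.58247214]
```

Call:
{"method": "jog_arm", "body": {"targets": [[1, 0, 15, -8.7, 0, 0, 0], [1, 0, 37, -21.5, 0, 0, 0], [1, 0, 59, -34.5, 0, 0, 0], [1, 0, 81, -47, 0, 0, 0], [1, 0, 103, -60, 0, 0, 0], [1, 0, 125, -73, 0, 0, 0], [1, 0, 147, -86, 0, 0, 0], [1, 0, 164, -96, 0, 0, 0]]}}

```text
time_s: 38.28
position: [0.5347, 0.0122, 0.0746]
ee_rot: [-1.25, 1.121, -1.139]
wrist_force: [6.9, 1.2, -7.2]
opening: 0.012
```

Call:
{"method": "jog_arm", "body": {"targets": [[1, 0, 2, -1, 0, 0, 0], [1, 0, 4, -2, 0, 0, 0], [1, 0, 5, -3, 0, 0, 0], [1, 0, 5, -3, 0, 0, 0]]}}

```text
time_s: 38.78
position: [0.5319, 0.0119, 0.0696]
ee_rot: [-1.251, 1.122, -1.138]
wrist_force: [8.2, 1.7, -9.6]
opening: 0.0121
```

```bash
python3 - <<'E'
from pk import *
from ov import crop
st()
crop('scene',225,130,325,250,5,'s30')
E
```

```text
t 38.77 q [0.0, 0.41, 1.89, -0.0, 0.83, -0.1] hoodTCP [-34.2, -0.3, 69.6] app [0.01, -0.0, -1.0] F [8.2, 1.7, -9.6] op 12.1
```

View pics/s30.png

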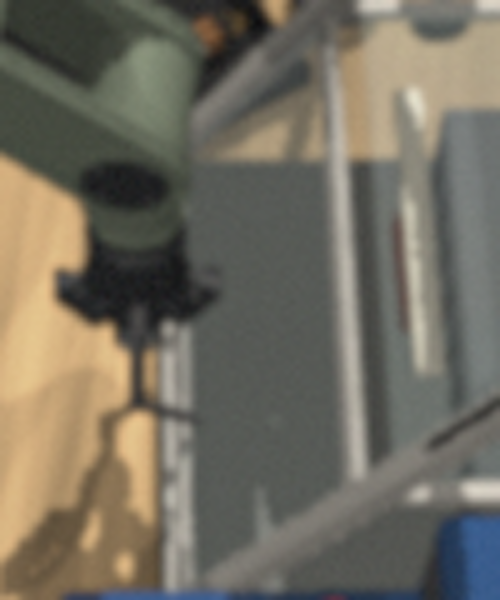

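Call:
{"method": "jog_arm", "body": {"targets": [[1, 0, 3, -1.7, 0, 0, 0], [1, 0, 6, -3.5, 0, 0, 0], [1, 0, 6, -3.5, 0, 0, 0]]}}

```text
time_s: 39.2
position: [0.532, 0.0119, 0.0694]
ee_rot: [-1.244, 1.115, -1.143]
wrist_force: [3.1, 3.5, 22.9]
opening: 0.0119
```

Call:
{"method": "jog_arm", "body": {"targets": [[0.45, 0, 0, 0, 0, 0, 0], [0.45, 0, 0, 0, 0, 0, 0], [0.45, 0, 0, 0, 0, 0, 0], [0.45, 0, -40, 0, 0, 0, 0], [0.45, 0, -90, 0, 0, 0, 0], [0.45, 0, -140, -20, 0, 0, 0], [0.45, 0, -190, -80, 0, 0, 0], [0.45, 0, -190, -130, 0, 0, 0]]}}

```text
time_s: 40.2
position: [0.396, -0.0023, 0.2552]
ee_rot: [-1.253, 1.123, -1.138]
wrist_force: [-0.7, 0.7, 0.5]
opening: 0.0467
```

```bash
python3 - <<'E'
from pk import *
from ov import crop
st()
crop('scene',165,70,375,380,2.4,'s31');crop('top',100,90,400,260,2.6,'t31')
E
```

```text
t 40.2 q [-0.03, 0.01, 1.89, -0.0, 1.23, -0.14] hoodTCP [-170.9, -0.1, 255.2] app [0.01, -0.0, -1.0] F [-0.7, 0.7, 0.5] op 46.7
```

View pics/s31.png

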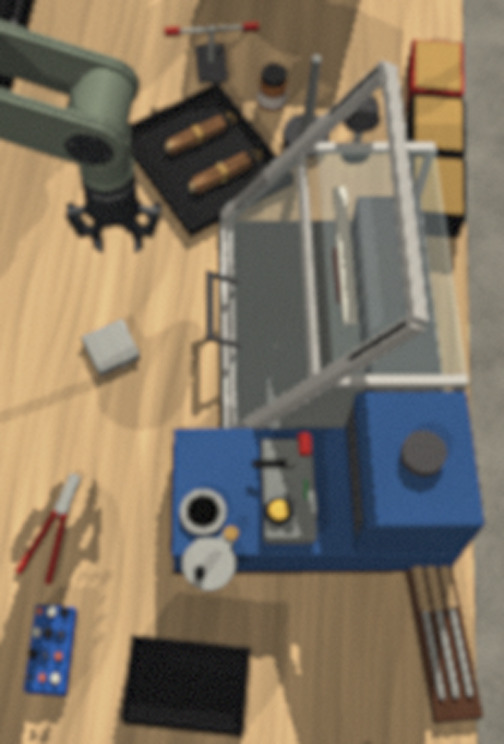

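View pics/t31.png

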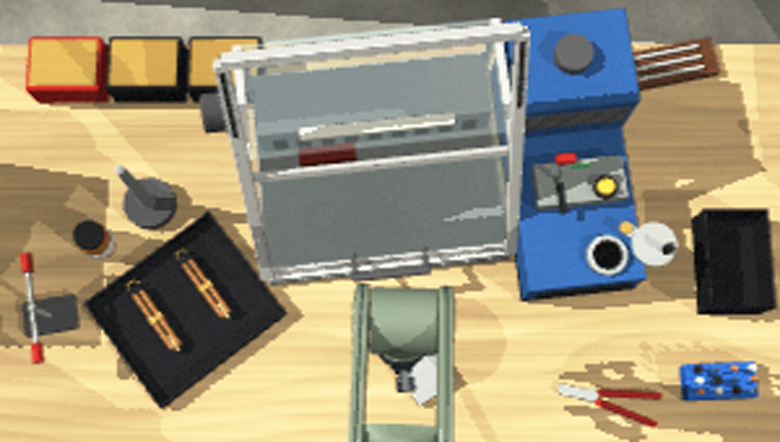

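The pictures show the sash shut, the lever on, the outlet open, both clamps flat in the tray, and the other tools in place. Handing in.

```bash
python3 -c "
from plant import r
print(r.sign_off(), r.observe()['time_s'])"
```

```text
the job is handed in; nothing more can be done
the job is handed in; nothing more can be done
```

The job is done and was handed in at about 40 s of the 210 s allowed; the hand-in gave no verdict.

- **Safety trip:** I pressed the yellow button. The picture showed the red lever dropped. I then lifted it back up to on, and it stayed there after I let go.
- **Dust cover:** I swung it to about 1.7 rad, well past the point where the outlet is clear. The last pictures show the outlet fully open.
- **Sash:** I raised it to about 0.193 m and it stayed up on its own. At the end I pulled it down until it met its stop at about 23 N, and it remained shut after release.
- **Clamps:** Only two were in the hood. Both now lie flat, side by side and apart in the black tray.
- **Left alone:** The polishing compound is still in the hood, and the pictures show no change in the other bench tools.

No check failed. While closing the sash the pull-down force was 8 to 10 N, above the stated 1 to 4 N, and the handle ended within about half a millimetre of its starting height. I took the sash as fully shut.

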